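# Draw a pedal module into its bay with the cam lock

### The arm

A 7-joint arm with a two-finger parallel gripper is mounted at the origin on the work surface. World frame = base frame: x ahead of the robot, y to its left, z up, the work surface at z = 0. Lengths are in m, angles in degrees, forces in N, time in s.
With the tool pointing down it reaches from about 0.425 to 0.875 m from the base axis. Payload 4.7 kg.
Tool frame: the origin (TCP) lies at the very end of the fingers, on their centre line; the grasp point (between the pads) lies 19 mm behind it; z points along the fingers, y is the line along which they close (so a half turn about z gives the same grasp; the last joint's range is limited). The gripper opens to 87 mm and grips with 3 to 60 N. Pads are 19 mm wide; open, the fingers measure 117 mm over their backs; the gripper's body (75 mm by 190 mm) begins 51 mm behind the grasp point.
Start: joints at [67.672, 18.392, -4.016, 83.108, 1.295, 78.541, -3.26], TCP at [0.255, -0.598, 0.223] pointing down, gripper open.
Joint ranges: [-163.93, 163.93], [-17.29, 119.83], [-79.2, 71.16], [3.27, 140.29], [-89.18, 269.18], [5.43, 117.66], [-154.24, 154.24]. Speed limits (degrees/s): [147.25, 147.25, 180, 180, 180, 180, 180].

### API

Orientations are given as [roll, pitch, yaw] about the fixed x, y, z axes, in that order (R = Rz(yaw) Ry(pitch) Rx(roll)).
In Python, from cell import get_obs, eyes, env gives the robot as it stands.
- The arm moves only by the tool servo_tool, never from a script. Its argument "series" is a list that holds one entry, the list of rows, each a list of 7 numbers: the shift along the tool's x, y, z in units of 300 mm (1.0 is 300 mm), then the turn, a rotation vector about the tool's x, y, z in units of pi rad (1.0 is pi rad), then the opening, from 0 (shut) to 1 (fully open). In form: [[[tx, ty, tz, wx, wy, wz, gripper], ...]]. A call has 1 to 12 rows; each row is the pose to reach, as a shift and turn from the pose commanded when the call began, along the tool's axes at that moment, turning the shorter way round; what a row does not reach only later rows make up. A row lasts 1/12 s, in which the tool goes at most 41.7 mm and 7.16 degrees, less where a joint would pass 70% of its speed; a pose out of reach is approached as far as the arm can. A call with a number of a shift or a turn outside -1 to 1 is refused whole. A call with a gripper value outside its range is refused whole. The fingers move at their own pace and stop on an object; "grip_force" is the grip in N (left out, the last holds). Time passes only in rows, so rows that repeat a pose let the fingers close. It gives the time, the measured TCP pose, the force, the opening and the grip force at its end, in the units of the state.
- get_obs(): the state, without advancing time (a new reading comes with each control period).
- eyes.read_camera(name): name is "scene" or "top" or "wrist"; returns a dict with "frame" (400x640x3 uint8, red, green, blue), "depth" (400x640 float32, m along the optical axis (not along the pixel's ray), 0 where there is no reading), "fx", "fy", "cx", "cy" (pixels), "origin" and "rotation" of the camera in the world; the wrist camera has in their place "mount" (4x4, takes a point from camera to tool coordinates, whose origin is the TCP and whose axes are the flange's). Camera axes: x right, y down, z forward; pixel columns grow to the right and rows downward; lengths in m; the calibration is good to about 2 mm. A picture is of the moment at which its call begins: read the wrist's pose just before it.
- env.sign_off(): hands the job in; it is judged then, once.
The state is a dict: "time_s": time; "qpos": joint angles; "joint_velocities": joint speeds; "effort": joint torques, N m; "tool_pos": TCP position; "tool_rot": TCP orientation; "force": force on the tool from outside, world axes, zero at the start; "wrist_torque": the same for the moment, N m; "grip_width": finger opening in m; "grasp_force": force on a finger pad.
Only numpy, scipy, OpenCV 4.12 (cv2) and the standard library are available. Lean on these libraries where they do the work, as an engineer would, in place of code of your own. Each camera call takes 0.05 s, during which the arm holds its last target. There are 200 camera calls.

### The job

Gently push the grey pedal module along its bay until it just meets the rubber bumpers and its bolt head is inside the open cam lock. Then take the screwdriver from its stand, seat the blade in the cam disc's slot and turn the disc clockwise with it until the bolt is drawn in and the module is clamped firmly against the bumpers, without forcing the lock, ramming the module or crushing the rubber. Put the screwdriver back upright in its wooden stand, keep your fingers off the disc and leave the other things where they are.

Things in the scene. Friction and masses are not known exactly. Their poses are not given: they have to be found in the camera images.
- bay: Fixed pedalboard bay: tray 235 x 130 x 12 mm with two low white nylon guide rails (slippery; inner faces 46 mm either side of the middle, tops 30 mm above the table) and a dark lock block (48 mm long, 96 mm wide, top 52 mm above the table). Origin: on the table under the cam axis; its z is up, its x is the draw-in direction (from the module to the lock), the tray runs from x = -190 to +45 mm
- cam_axis (a point): Fixed point on the cam axis at the height of the bolt (30 mm above the table); axes as the bay
- module: Loose sliding module: grey box 70 (x) x 90 (y) x 42 mm, 0.4 kg, with three black knobs and a foot switch (to 54 mm above its underside), lying on the tray (underside 12 mm above the table) between the rails, 1 mm play each side. Origin: centre of its underside; x points to the lock. It starts 15 to 35 mm short of the bumpers. Friction holds it with about 2 to 3 N
- push_face (a point): Middle of the module's rear face (faces away from the lock, the face to push), 26 mm above its underside
- bolt_head (a point): Centre of the bolt's head, an upright steel barrel 8 mm wide and 14 mm high at the end of a 4 mm shank, 26.5 mm ahead of the module's front face and 18 mm above its underside. When the module just meets the bumpers it is about 9.5 mm (7.8 to 11.2) short of the cam axis; clamping draws it in a further 0.5 mm or so
- bumper: Two rubber blocks (14 x 14 x 16 mm) on the lock block's front, either side of the bolt, giving 1 mm per 16 N in all. Origin: on the table, nominally under the cam axis, but shimmed up to 1.6 mm to either side along the bay's x; the rubber's front face is 36 mm before this origin. A firm clamp is 7 to 12 N under the turning driver (settling at 5 to 8 N once slackened); 17 N crushes the rubber
- cam: Steel cam disc, 41 mm wide, top flush with the lock block, 52 mm above the table. Origin: on the table under its axis; its x lies along the bay's x when open (0.08 rad off at most). Turns clockwise to lock, at first freely (0.03 N m of friction); somewhere 0.5 to 1.1 rad from the open line it begins to squeeze the rubber. It holds where it is left and has no stop before the rubber is crushed
- slot (a point): Centre of the disc's slot floor, 46 mm above the table; the slot (16 x 3.6 mm, 6 mm deep) lies along the disc's x. Dragging the module takes 0.04 to 0.08 N m; from where the rubber is squeezed its force grows up to 96 N per rad (6 mm of draw per rad) and the torque over 1 N m per rad: firm at 0.18 to 0.21 N m in all, 0.1 to 0.2 rad on. Past about 0.24 N m the rubber may be crushed
- driver: Loose flat screwdriver, 139 mm long, 90 g, standing tip down in its stand. Origin at the tip, z up towards the handle, the blade's breadth along x. Blade 12 x 2 mm and 12 mm long, shank 7.6 mm wide, black square handle 24 x 24 mm from 70 to 135 mm above the tip, its flats along x and y
- blade_tip (a point): Tip of the screwdriver's blade (the driver's origin)
- grip (a point): Where to hold the driver, on the handle's axis 98 mm above the tip
- stand: Fixed wooden stand, 64 x 64 x 75 mm, with an upright round hole 19 mm wide, all the way through, in the middle; the handle's shoulder rests on its top. Stands to the left or right of the bay. Origin: centre of its underside
- stand_mouth (a point): Centre of the hole's mouth on the stand's top, 75 mm above the table
- pedal_a: green effects pedal 110 x 65 x 50 mm, bystander; origin at its underside
- pedal_b: blue effects pedal 110 x 65 x 50 mm, bystander; origin at its underside
- mug: white mug, 80 mm wide, 95 mm high, bystander; origin at its underside
- spool: aluminium wire spool, 52 mm wide, 32 mm high, bystander; origin at its underside
- cap: black plastic knob cap, 22 mm wide, 16 mm high, bystander; origin at its underside
- flux: small jar, 40 mm wide, 90 mm high, bystander; origin at its underside
- wrench: steel wrench, 150 mm long, lying flat, bystander; origin at its underside
Mind the look-alikes: they are no part of the job. There is more than one size of the driver; the job needs the larger.

How it is judged:
By the outcome, as a careful person would: the job done as asked, in the order asked, and still so for the second after the job is handed in, with the robot touching nothing.
It also fails if it takes over 72 s, if anything falls off the work surface, if the arm or the gripper's body presses on something with over 40 N, if the wrist force passes 120 N, or if a joint passes its speed limit or range.

## Working session

There is one attempt and no reset: what is moved stays moved. The work goes in short steps, Python scripts to look and compute and a tool call to move; the robot and the scene stay as the last step left them, time stands still between calls to the robot, and variables do not carry over. Pictures are saved under pics/ and viewed, at most 10 in all, crops included, and the job is handed in when it is done.

Besides the shell and the picture viewer there is one more tool, called after "Request:" as name(argument=value, ...), one argument or row to a line, values as JSON. servo_tool: Moves the arm, as the interface text tells. Shifts and turns lie within -1 to 1; 1 stands for 300 mm of shift or pi rad of turn. Its arguments: {"type":"object","properties":{"series":{"type":"array"},"grip_force":{"type":"number"}},"required":["series"]}

```bash
mkdir -p pics; ls
cat > h.py <<'E'
import numpy as np, cv2
from cell import get_obs, eyes, env
from scipy.spatial.transform import Rotation as R
def save(n,im): cv2.imwrite(f'pics/{n}.png',im[:,:,::-1])
def cloud(c,Rw=None,o=None):
    d=c['depth']; v,u=np.mgrid[:d.shape[0],:d.shape[1]]
    P=np.stack([(u-c['cx'])/c['fx']*d,(v-c['cy'])/c['fy']*d,d],-1)
    if Rw is None: Rw,o=np.array(c['rotation']),np.array(c['origin'])
    W=P@Rw.T+o; W[d==0]=np.nan; return W
def toolpose(s): return R.from_euler('xyz',s['tool_rot'],degrees=True).as_matrix(),np.array(s['tool_pos'])
def wrist():
    s=get_obs(); c=eyes.read_camera('wrist'); T,p=toolpose(s); M=np.array(c['mount'])
    return c,T@M[:3,:3],T@M[:3,3]+p
def ray(c,uv,z,Rw=None,o=None):
    if Rw is None: Rw,o=np.array(c['rotation']),np.array(c['origin'])
    d=np.array([(uv[0]-c['cx'])/c['fx'],(uv[1]-c['cy'])/c['fy'],1])@np.array(Rw).T
    return o+d*(z-o[2])/d[2]
E
python3 - <<'E'
from h import *
s=get_obs();print(s)
for n in('scene','top'):
    c=eyes.read_camera(n);save(n,c['frame']);print(n,c['fx'],c['cx'],c['cy'],c['origin'],np.round(c['rotation'],3).tolist())
    np.savez(n,**c)
E
```

```text
pics
{'time_s': 0.0, 'qpos': array([67.67423992, 18.44011595, -4.01572586, 83.17531701,  1.29692157,
       78.54004778, -3.25942886]), 'joint_velocities': array([ 0.02530707, -0.02245598,  0.00453212,  0.04432267,  0.06800684,
        0.08368928, -0.07060467]), 'effort': array([-2.47310209e-05, -4.91294539e+01, -4.03822884e-01, -3.12527204e+01,
       -6.39894395e-02,  4.36927029e-02,  1.72765772e-04]), 'tool_pos': array([ 0.25509665, -0.59724947,  0.22144594]), 'tool_rot': array([-1.79889870e+02,  7.54493635e-03,  2.31366654e+01]), 'force': array([-0.77222772, -0.13766165,  0.03280511]), 'wrist_torque': array([-0.01523669,  0.03350977, -0.05135865]), 'grasp_force': 0.0, 'grip_width': 0.0870569383714102}
scene 505.1155483491349 319.49738444079054 206.4197204560177 [1.24492496 0.41162642 1.05001937] [-139.725, -1.091, 122.787]
top 392.93538996931545 325.20906466896884 193.98320975421802 [ 0.47631362 -0.00273505  1.04604137] [-174.979, 1.383, -89.119]
```

```bash
sed -i "s/np.array(c\['rotation'\])/rotm(c)/g" h.py
cat >> h.py <<'E'
def rotm(c):
    r=np.array(c['rotation']); return r if r.shape==(3,3) else R.from_euler('xyz',r,degrees=True).as_matrix()
E
python3 - <<'E'
from h import *
c=dict(np.load('top.npz'));W=cloud(c);print(W[::60,::80,:].round(3)[:,:,2]); print(W[200,320])
E
```

```text
[[-0.314 -0.315 -0.316 -0.309 -0.312 -0.31  -0.309 -0.305]
 [-0.75  -0.004  0.001  0.033  0.032  0.024 -0.002 -0.002]
 [-0.54  -0.001 -0.001  0.002 -0.002  0.091  0.     0.   ]
 [-0.566  0.121  0.002 -0.001  0.024  0.002  0.004 -0.001]
 [-0.079  0.     0.072 -0.001  0.012 -0.002 -0.    -0.003]
 [ 0.003  0.002  0.     0.002  0.    -0.    -0.001  0.003]
 [-0.113 -0.     0.001  0.001  0.     0.001 -0.003  0.002]]
[0.54773613 0.03556139 0.05289196]
```

View pics/top.png

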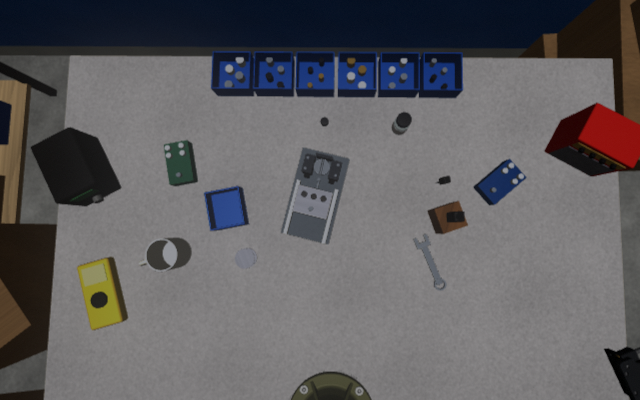

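View pics/scene.png

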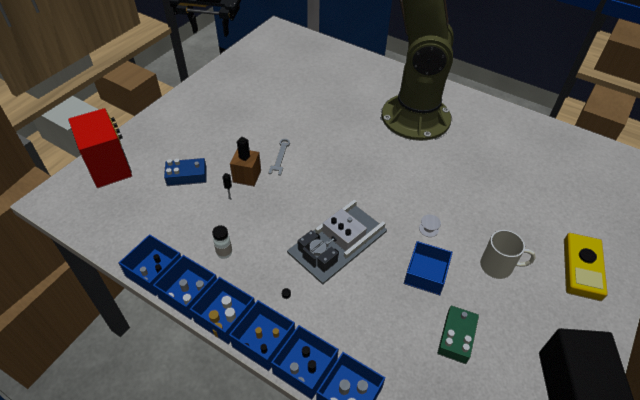

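Run:
```python
from h import *
t=dict(np.load('top.npz'));s=dict(np.load('scene.npz'))
a=cv2.resize(t['frame'][140:255,265:365],None,fx=4,fy=4,interpolation=2)[:460,:400]
b=cv2.resize(t['frame'][165:240,420:520],None,fx=4,fy=4,interpolation=2)
d=cv2.resize(s['frame'][130:205,190:290],None,fx=4,fy=4,interpolation=2)
save('crop1',np.hstack([np.vstack([a,np.zeros((140,400,3),np.uint8)]),np.vstack([b,d])]))
for n,uv,z in [('disc',(321,167),.052),('stand',(449,217),.075),('handle',(455,216.5),.14),('smallhandle',(444,180),.07),('modtop',(314,203),.054),('trayNear',(305,240),.012),('trayFar',(325,152),.052)]: print(n,ray(t,uv,z).round(3))
W=cloud(t)
for n,sl in [('stand',(slice(195,240),slice(425,475))),('small',(slice(172,190),slice(430,456)))]:
    w=W[sl].reshape(-1,3); print(n,np.sort(w[:,2])[-80::10].round(3))
```

```text
disc [0.632 0.034 0.052]
stand [ 0.509 -0.282  0.075]
handle [ 0.508 -0.277  0.14 ]
smallhandle [ 0.6   -0.272  0.07 ]
modtop [0.54  0.051 0.054]
trayNear [0.445 0.075 0.012]
trayFar [0.671 0.025 0.052]
stand [0.139 0.14  0.141 0.142 0.142 0.143 0.144   nan]
small [0.05  0.064 0.076 0.088 0.091 0.092 0.094 0.095]
```

View pics/crop1.png

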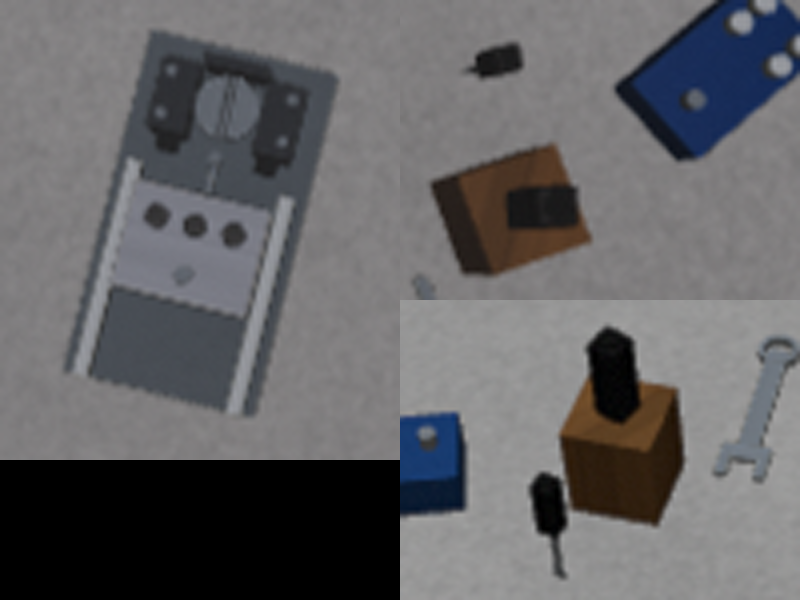

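```bash
cat >> h.py <<'E'
import json
def load():
    j=json.load(open('cmd.json')); return np.array(j['T']),np.array(j['p'])
def plan(p,yaw,last=True,T2=None):
    """row from last commanded pose to pos p, tool down with yaw(deg); stores rounded result"""
    T,q=load(); p=np.array(p,float)
    T2=R.from_euler('xyz',[180,0,yaw],degrees=True).as_matrix() if T2 is None else T2
    sh=np.round(T.T@(p-q)/.3,4); w=np.round(R.from_matrix(T.T@T2).as_rotvec()/np.pi,4)
    n=max(np.linalg.norm(sh)*.3/.0417,np.linalg.norm(w)*180/7.16)
    print('row',sh.tolist()+w.tolist(),'rows>=',round(n,1))
    json.dump(dict(T=(T@R.from_rotvec(w*np.pi).as_matrix()).tolist(),p=(q+T@sh*.3).tolist()),open('cmd.json','w'))
E
python3 - <<'E'
from h import *
json.dump(dict(T=R.from_euler('xyz',[180,0,23.137],degrees=True).as_matrix().tolist(),p=[.255,-.598,.223]),open('cmd.json','w'))
c=eyes.read_camera('wrist');print(np.round(c['mount'],4).tolist(),c['fx'],c['cx'],c['cy'])
plan([.47,-.30,.34],61)
E
```

```text
[[0.0001, -0.9575, -0.2885, 0.0792], [1.0, -0.0, 0.0004, 0.0004], [-0.0003, -0.2885, 0.9575, -0.1621], [0.0, 0.0, 0.0, 1.0]] 322.4595281399544 324.098944503754 197.8831565676186
row [1.0493, -0.6318, -0.39, -0.0, 0.0, -0.2103] rows>= 9.2
```

Run:
```python
from h import *
json.dump(dict(T=R.from_euler('xyz',[180,0,23.137],degrees=True).as_matrix().tolist(),p=[.255,-.598,.223]),open('cmd.json','w'))
plan([.46,-.34,.35],61)
```

```text
row [0.9663, -0.5223, -0.4233, -0.0, 0.0, -0.2103] rows>= 8.5
```

Request:
servo_tool(
  series=[
    [[0.9663,-0.5223,-0.4233,0,0,-0.2103,0.6],[0.9663,-0.5223,-0.4233,0,0,-0.2103,0.6],[0.9663,-0.5223,-0.4233,0,0,-0.2103,0.6],[0.9663,-0.5223,-0.4233,0,0,-0.2103,0.6],[0.9663,-0.5223,-0.4233,0,0,-0.2103,0.6],[0.9663,-0.5223,-0.4233,0,0,-0.2103,0.6],[0.9663,-0.5223,-0.4233,0,0,-0.2103,0.6],[0.9663,-0.5223,-0.4233,0,0,-0.2103,0.6],[0.9663,-0.5223,-0.4233,0,0,-0.2103,0.6],[0.9663,-0.5223,-0.4233,0,0,-0.2103,0.6],[0.9663,-0.5223,-0.4233,0,0,-0.2103,0.6],[0.9663,-0.5223,-0.4233,0,0,-0.2103,0.6]],
  ],
)

```text
time_s: 1.15
tool_pos: [0.4592, -0.3409, 0.3488]
tool_rot: [-179.9, 0.1, 60.9]
force: [-0.3, -0.4, -0.1]
grip_width: 0.0523
grasp_force: 0.0
```

Run:
```python
from h import *
c,Rw,o=wrist(); save('w1',c['frame']); np.savez('w1',Rw=Rw,o=o,**c)
W=cloud(c,Rw,o)
near=np.hypot(W[...,0]-.509,W[...,1]+.28)<.06
def rect(m,z,n):
    k=cv2.findContours(m.astype(np.uint8),0,2)[0]; k=max(k,key=cv2.contourArea)
    pts=np.array([ray(c,p[0],z,Rw,o)[:2] for p in k],np.float32)
    print(n,k.reshape(-1,2).mean(0).round(),cv2.minAreaRect(pts*1000))
rect(near&(W[...,2]>.130)&(W[...,2]<.16),.142,'handletop')
rect(near&(abs(W[...,2]-.0755)<.006),.075,'standtop')
print(np.nanmax(W[near][:,2]))
plan([.53,.04,.36],77.5)
```

```text
handletop [340. 108.] ((509.3960266113281, -287.2676086425781), (23.554672241210938, 23.667409896850586), 1.7105457782745361)
standtop [335. 106.] ((509.55780029296875, -287.49566650390625), (63.926944732666016, 63.934635162353516), 19.791828155517578)
0.4654402249873222
row [1.2209, -0.4102, -0.0334, -0.0, 0.0, -0.0917] rows>= 9.3
```

View pics/w1.png

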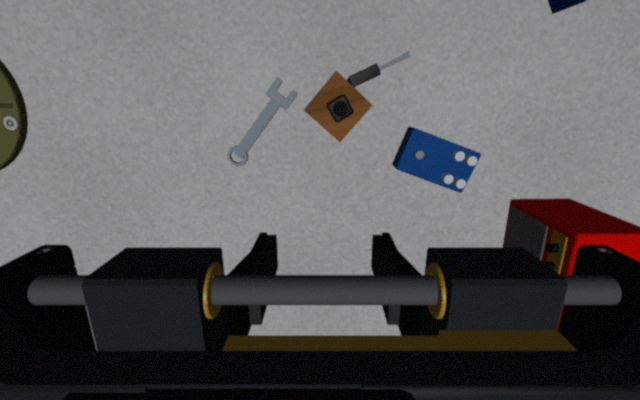

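Run:
```python
from h import *
json.dump(dict(T=R.from_euler('xyz',[180,0,61],degrees=True).as_matrix().tolist(),p=[.46,-.34,.35]),open('cmd.json','w'))
# exact: replicate rounding of first move
T0=R.from_euler('xyz',[180,0,23.137],degrees=True).as_matrix()
json.dump(dict(T=(T0@R.from_rotvec([0,0,-.2103*np.pi]).as_matrix()).tolist(),p=(np.array([.255,-.598,.223])+T0@np.array([.9663,-.5223,-.4233])*.3).tolist()),open('cmd.json','w'))
plan([.515,-.055,.30],77.5)
```

```text
row [0.9197, -0.3004, 0.1666, -0.0, 0.0, -0.0917] rows>= 7.1
```

Request:
servo_tool(
  series=[
    [[0.9197,-0.3004,0.1666,0,0,-0.0917,0],[0.9197,-0.3004,0.1666,0,0,-0.0917,0],[0.9197,-0.3004,0.1666,0,0,-0.0917,0],[0.9197,-0.3004,0.1666,0,0,-0.0917,0],[0.9197,-0.3004,0.1666,0,0,-0.0917,0],[0.9197,-0.3004,0.1666,0,0,-0.0917,0],[0.9197,-0.3004,0.1666,0,0,-0.0917,0],[0.9197,-0.3004,0.1666,0,0,-0.0917,0],[0.9197,-0.3004,0.1666,0,0,-0.0917,0],[0.9197,-0.3004,0.1666,0,0,-0.0917,0],[0.9197,-0.3004,0.1666,0,0,-0.0917,0]],
  ],
)

```text
time_s: 2.12
tool_pos: [0.515, -0.0578, 0.2993]
tool_rot: [-180.0, 0.1, 77.2]
force: [0.1, -0.6, 0.1]
grip_width: 0.0004
grasp_force: 0.0
```

Run:
```python
from h import *
c,Rw,o=wrist(); np.savez('w2',Rw=Rw,o=o,**c)
print(get_obs()['tool_pos'])
f=c['frame'];save('w2',cv2.resize(f[:260,100:540],(792,468),interpolation=2))
W=cloud(c,Rw,o); near=np.hypot(W[...,0]-.555,W[...,1]-.05)<.16
def rect(m,z,n):
    k=cv2.findContours(m.astype(np.uint8),0,2)[0]; k=max(k,key=cv2.contourArea)
    pts=np.array([ray(c,p[0],z,Rw,o)[:2] for p in k],np.float32)
    print(n,k.reshape(-1,2).mean(0).round(),cv2.minAreaRect(pts*1000))
rect(near&(W[...,2]>.006),.012,'bay')
rgb=f.astype(int)
gray=rgb.sum(2)/3
m=near&(abs(W[...,2]-.054)<.005)
rect(cv2.morphologyEx(m.astype(np.uint8),2,np.ones((3,3))),.054,'z54 all')
```

```text
[ 0.51511791 -0.05770888  0.29934916]
bay [319. 261.] ((446.05987548828125, -321.09051513671875), (323.30230712890625, 1146.263916015625), 77.2971420288086)
z54 all [329.  61.] ((543.6731567382812, 54.30528259277344), (88.74384307861328, 69.48109436035156), 77.1146240234375)
```

View pics/w2.png

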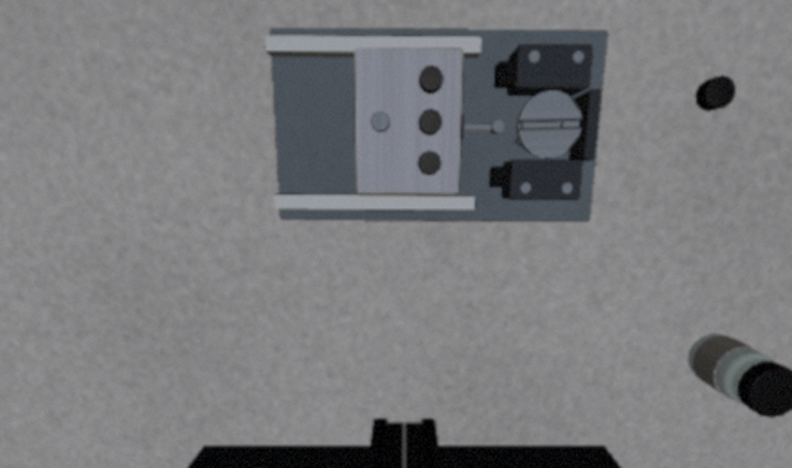

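Run:
```python
from h import *
c=dict(np.load('w2.npz'));Rw,o=c['Rw'],c['o'];f=c['frame']
s=get_obs();print(s['tool_pos'],s['tool_rot'],s['force'])
g=cv2.cvtColor(f,cv2.COLOR_RGB2GRAY)
cr=cv2.resize(g[40:110,350:450],None,fx=4,fy=4,interpolation=2)
H=cv2.HoughCircles(cr,cv2.HOUGH_GRADIENT,1,50,param1=80,param2=15,minRadius=55,maxRadius=90)
print(H)
th=np.deg2rad(-12.9);xb=np.array([np.cos(th),np.sin(th)]);yb=np.array([-xb[1],xb[0]])
m=np.array([.5437,.0543])
for h in H[0][:2]:
    u=(h[0]+.5)/4-.5+350;v=(h[1]+.5)/4-.5+40
    d=ray(c,(u,v),.052,Rw,o)[:2]; e=ray(c,(u+h[2]/4,v),.052,Rw,o)[:2]
    print('disc',(u,v),d.round(4),'r',np.linalg.norm(e-d),'module in bay',(m-d)@xb,(m-d)@yb)
for n,uv,z in [('bolt',(376.7,70.5),.037),('bumpL',(497/1.8+100,75/1.8),.03),('bumpR',(492/1.8+100,177/1.8),.03),('trayL',(607/1.8+100,30/1.8),.012),('trayRr',(280/1.8+100,220/1.8),.012)]:
    q=ray(c,uv,z,Rw,o)[:2]; print(n,q.round(4),(q-d)@xb,(q-d)@yb)
plan([.485,.0677,.12],77.1)
```

```text
[ 0.51511791 -0.05770888  0.29934916] [-1.79980716e+02  3.51590841e-02  7.72265364e+01] [-0.37974084 -0.37350024 -0.08642262]
[[[225.5 116.5  76. ]]]
disc (np.float32(406.0), np.float32(68.75)) [0.6349 0.0328] r 0.022462805566913033 module in bay -0.0936509225298895 0.0005695482071847967
bolt [0.6032 0.0393] -0.032281619137259604 -0.0007642527487145912
bumpL [0.6094 0.0721] -0.03356826095031198 0.03260437005956548
bumpR [0.5944 0.0079] -0.03387841710847927 -0.03338042808495835
trayL [0.6917 0.0855] 0.043667213965590965 0.06397724875173866
trayRr [0.4353 0.0122] -0.18991313464585194 -0.0646822622314807
row [0.3777, -0.1862, 0.6, -0.0, 0.0, 0.0022] rows>= 5.3
```

Request:
servo_tool(
  series=[
    [[0.3777,-0.1862,0.6,0,0,0.0022,0],[0.3777,-0.1862,0.6,0,0,0.0022,0],[0.3777,-0.1862,0.6,0,0,0.0022,0],[0.3777,-0.1862,0.6,0,0,0.0022,0],[0.3777,-0.1862,0.6,0,0,0.0022,0],[0.3777,-0.1862,0.6,0,0,0.0022,0],[0.3777,-0.1862,0.6,0,0,0.0022,0],[0.3777,-0.1862,0.6,0,0,0.0022,0],[0.3777,-0.1862,0.6,0,0,0.0022,0]],
  ],
)

```text
time_s: 2.92
tool_pos: [0.4875, 0.0659, 0.1214]
tool_rot: [179.8, -0.0, 76.9]
force: [0.3, -0.4, 0.0]
grip_width: 0.0005
grasp_force: 0.0
```

Run:
```python
from h import *
s=get_obs();print(s['tool_pos'],s['tool_rot'],s['force'],load()[1])
```

```text
[0.48750821 0.06591052 0.12140499] [ 1.79809058e+02 -8.89820278e-03  7.69149627e+01] [ 0.27581225 -0.40012494  0.0198885 ] [0.48498835 0.0677086  0.12001   ]
```

Request:
servo_tool(
  series=[
    [[0,0,0.3167,0,0,0,0],[0,0,0.3167,0,0,0,0],[0,0,0.3167,0,0,0,0],[0,0,0.3167,0,0,0,0],[0,0,0.3167,0,0,0,0],[0,0,0.3167,0,0,0,0]],
  ],
)

```text
time_s: 3.42
tool_pos: [0.4878, 0.0678, 0.027]
tool_rot: [179.8, -0.1, 77.0]
force: [0.6, -0.4, 0.6]
grip_width: 0.0004
grasp_force: 0.0
```

Request:
servo_tool(
  series=[
    [[0,0.01,0,0,0,0,0],[0,0.01,0,0,0,0,0],[0,0.01,0,0,0,0,0],[0,0.01,0,0,0,0,0]],
  ],
)

```text
time_s: 3.75
tool_pos: [0.4889, 0.0673, 0.0253]
tool_rot: [179.9, 0.0, 77.1]
force: [-0.1, -0.6, -0.3]
grip_width: 0.0006
grasp_force: 0.0
```

Request:
servo_tool(
  series=[
    [[0,0.0067,0,0,0,0,0],[0,0.0133,0,0,0,0,0],[0,0.02,0,0,0,0,0],[0,0.025,0,0,0,0,0],[0,0.03,0,0,0,0,0],[0,0.035,0,0,0,0,0],[0,0.04,0,0,0,0,0],[0,0.045,0,0,0,0,0],[0,0.05,0,0,0,0,0],[0,0.055,0,0,0,0,0],[0,0.06,0,0,0,0,0]],
  ],
)

```text
time_s: 4.67
tool_pos: [0.5048, 0.0637, 0.0244]
tool_rot: [-179.9, 0.0, 77.1]
force: [-4.5, 0.9, 3.3]
grip_width: 0.0003
grasp_force: 2.5
```

Request:
servo_tool(
  series=[
    [[0,0.004,0,0,0,0,0],[0,0.008,0,0,0,0,0],[0,0.012,0,0,0,0,0],[0,0.016,0,0,0,0,0],[0,0.02,0,0,0,0,0]],
  ],
)

```text
time_s: 5.08
tool_pos: [0.5118, 0.0618, 0.0244]
tool_rot: [180.0, 0.0, 77.1]
force: [-2.5, 0.5, 1.3]
grip_width: 0.0002
grasp_force: 1.5
```

Request:
servo_tool(
  series=[
    [[0,0.002,0,0,0,0,0],[0,0.004,0,0,0,0,0],[0,0.006,0,0,0,0,0],[0,0.008,0,0,0,0,0],[0,0.01,0,0,0,0,0]],
  ],
)

```text
time_s: 5.5
tool_pos: [0.5147, 0.0612, 0.0245]
tool_rot: [180.0, 0.0, 77.1]
force: [-1.9, 0.9, -0.5]
grip_width: 0.0007
grasp_force: 1.1
```

Run:
```python
from h import *
s=get_obs();print(s['tool_pos'],s['force'])
c,Rw,o=wrist();W=cloud(c,Rw,o)
p=np.array([.5437+.9748*.0195,.0543-.2232*.0195])
near=np.hypot(W[...,0]-p[0],W[...,1]-p[1])<.065
m=cv2.morphologyEx((near&(abs(W[...,2]-.054)<.005)).astype(np.uint8),2,np.ones((3,3)))
k=max(cv2.findContours(m,0,2)[0],key=cv2.contourArea)
print(cv2.minAreaRect(np.array([ray(c,q[0],.054,Rw,o)[:2] for q in k],np.float32)*1000))
f=c['frame'];save('w3',np.hstack([cv2.resize(f[:150,200:500],(600,300)),np.zeros((300,1,3),np.uint8)]))
```

```text
[0.51468669 0.06115891 0.02445697] [-1.89306798  0.88367712 -0.53354509]
((564.4094848632812, 74.73573303222656), (44.195648193359375, 68.91041564941406), 77.11055755615234)
```

View pics/w3.png

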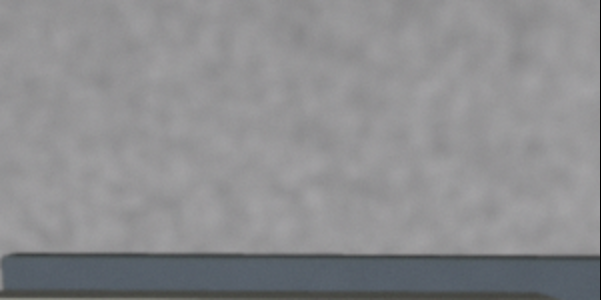

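Request:
servo_tool(
  series=[
    [[0,0.001,0,0,0,0,0],[0,0.002,0,0,0,0,0],[0,0.003,0,0,0,0,0]],
  ],
)

```text
time_s: 5.8
tool_pos: [0.5155, 0.061, 0.0245]
tool_rot: [180.0, 0.0, 77.1]
force: [-1.8, 0.4, -0.4]
grip_width: 0.0008
grasp_force: 1.0
```

Request:
servo_tool(
  series=[
    [[0,0.001,0,0,0,0,0],[0,0.002,0,0,0,0,0],[0,0.003,0,0,0,0,0]],
  ],
)

```text
time_s: 6.05
tool_pos: [0.5164, 0.0608, 0.0245]
tool_rot: [180.0, 0.0, 77.1]
force: [-1.6, 0.9, -0.1]
grip_width: 0.0005
grasp_force: 1.0
```

Request:
servo_tool(
  series=[
    [[0,0.001,0,0,0,0,0],[0,0.002,0,0,0,0,0]],
  ],
)

```text
time_s: 6.22
tool_pos: [0.517, 0.0607, 0.0245]
tool_rot: [180.0, 0.0, 77.1]
force: [-1.4, -0.7, -0.1]
grip_width: 0.0004
grasp_force: 1.0
```

Request:
servo_tool(
  series=[
    [[0,0.001,0,0,0,0,0],[0,0.002,0,0,0,0,0]],
  ],
)

```text
time_s: 6.38
tool_pos: [0.5176, 0.0606, 0.0245]
tool_rot: [180.0, 0.0, 77.1]
force: [-1.1, -0.0, -0.6]
grip_width: 0.0003
grasp_force: 1.0
```

Request:
servo_tool(
  series=[
    [[0,0.001,0,0,0,0,0],[0,0.002,0,0,0,0,0]],
  ],
)

```text
time_s: 6.55
tool_pos: [0.5182, 0.0604, 0.0245]
tool_rot: [180.0, 0.0, 77.1]
force: [-1.5, 0.7, -0.9]
grip_width: 0.0005
grasp_force: 1.0
```

Request:
servo_tool(
  series=[
    [[0,0.001,0,0,0,0,0],[0,0.002,0,0,0,0,0]],
  ],
)

```text
time_s: 6.72
tool_pos: [0.5187, 0.0603, 0.0245]
tool_rot: [180.0, 0.0, 77.1]
force: [-1.8, 0.8, 0.1]
grip_width: 0.0006
grasp_force: 1.0
```

Request:
servo_tool(
  series=[
    [[0,0.001,0,0,0,0,0],[0,0.002,0,0,0,0,0]],
  ],
)

```text
time_s: 6.88
tool_pos: [0.5193, 0.0602, 0.0245]
tool_rot: [-180.0, 0.0, 77.1]
force: [-1.7, -0.6, -0.8]
grip_width: 0.0003
grasp_force: 1.0
```

Request:
servo_tool(
  series=[
    [[0,0.001,0,0,0,0,0],[0,0.002,0,0,0,0,0]],
  ],
)

```text
time_s: 7.05
tool_pos: [0.5199, 0.06, 0.0245]
tool_rot: [180.0, 0.0, 77.1]
force: [-0.9, 0.5, 0.3]
grip_width: 0.0002
grasp_force: 1.0
```

Request:
servo_tool(
  series=[
    [[0,0.001,0,0,0,0,0],[0,0.002,0,0,0,0,0]],
  ],
)

```text
time_s: 7.22
tool_pos: [0.5205, 0.0599, 0.0245]
tool_rot: [180.0, 0.0, 77.1]
force: [-2.0, 0.7, -0.5]
grip_width: 0.0003
grasp_force: 1.0
```

Request:
servo_tool(
  series=[
    [[0,0.001,0,0,0,0,0],[0,0.0015,0,0,0,0,0]],
  ],
)

```text
time_s: 7.38
tool_pos: [0.5209, 0.0598, 0.0245]
tool_rot: [180.0, 0.0, 77.1]
force: [-2.3, 0.2, -0.2]
grip_width: 0.0002
grasp_force: 1.0
```

Request:
servo_tool(
  series=[
    [[0,0.001,0,0,0,0,0],[0,0.0015,0,0,0,0,0]],
  ],
)

```text
time_s: 7.55
tool_pos: [0.5214, 0.0597, 0.0245]
tool_rot: [-180.0, 0.0, 77.1]
force: [-1.7, 0.9, -0.5]
grip_width: 0.0002
grasp_force: 1.0
```

Request:
servo_tool(
  series=[
    [[0,0.001,0,0,0,0,0],[0,0.0015,0,0,0,0,0]],
  ],
)

```text
time_s: 7.72
tool_pos: [0.5217, 0.0596, 0.0245]
tool_rot: [-180.0, 0.0, 77.1]
force: [-2.1, 1.3, 0.3]
grip_width: 0.0004
grasp_force: 1.2
```

Request:
servo_tool(
  series=[
    [[0,0.001,0,0,0,0,0],[0,0.001,0,0,0,0,0]],
  ],
)

```text
time_s: 7.88
tool_pos: [0.5218, 0.0597, 0.0245]
tool_rot: [-180.0, 0.0, 77.1]
force: [-2.7, -0.3, 0.7]
grip_width: 0.0004
grasp_force: 1.5
```

Request:
servo_tool(
  series=[
    [[0,-0.02,0,0,0,0,0],[0,-0.06,0,0,0,0,0],[0,-0.06,-0.13,0,0,0,0],[0,-0.06,-0.26,0,0,0,0],[0,-0.06,-0.39,0,0,0,0],[0,-0.06,-0.5,0,0,0,0],[0,-0.06,-0.6,0,0,0,0],[0,-0.06,-0.6,0,0,0,0]],
  ],
)

```text
time_s: 8.55
tool_pos: [0.5089, 0.0642, 0.2116]
tool_rot: [179.2, -0.1, 77.1]
force: [0.9, -0.0, 0.7]
grip_width: 0.0003
grasp_force: 0.0
```

```bash
cat >> h.py <<'E'
def acc(sh,w=(0,0,0)):
    T,q=load(); q=q+T@np.array(sh)*.3; T=T@R.from_rotvec(np.array(w)*np.pi).as_matrix()
    json.dump(dict(T=T.tolist(),p=q.tolist()),open('cmd.json','w'))
def st():
    s=get_obs(); T,q=load(); print('meas',np.round(s['tool_pos'],4),np.round(s['tool_rot'],2),'F',np.round(s['force'],2),'tq',np.round(s['wrist_torque'],3),'w',round(s['grip_width'],4),s['grasp_force'],'cmd',q.round(4),R.from_matrix(T).as_euler('xyz',degrees=True).round(2),'q',np.round(s['qpos'],1),s['time_s'])
E
python3 - <<'E'
from h import *
acc([0,.1255-.06,.3167-.6]);st()
plan([.50,-.1,.215],91.7)
plan([.5094,-.2873,.17],91.7)
E
```

```text
meas [0.5089 0.0642 0.2116] [ 1.7923e+02 -1.1000e-01  7.7100e+01] F [ 0.92 -0.05  0.72] tq [-0.006 -0.171  0.002] w 0.0003 0.0 cmd [0.5041 0.0633 0.205 ] [180.    0.   77.1] q [ 30.1   3.6 -41.6 102.6   2.7  73.9 -25.1] 8.55
row [-0.5338, 0.1081, -0.0333, -0.0, 0.0, -0.0811] rows>= 3.9
row [-0.6249, 0.0128, 0.15, -0.0, 0.0, -0.0] rows>= 4.6
```

Request:
servo_tool(
  series=[
    [[-0.5338,0.1081,-0.0333,0,0,-0.0811,0.6],[-0.5338,0.1081,-0.0333,0,0,-0.0811,0.6],[-0.5338,0.1081,-0.0333,0,0,-0.0811,0.6],[-0.5338,0.1081,-0.0333,0,0,-0.0811,0.6],[-0.5338,0.1081,-0.0333,0,0,-0.0811,0.6],[-0.5338,0.1081,-0.0333,0,0,-0.0811,0.6]],
  ],
)

```text
time_s: 9.05
tool_pos: [0.5001, -0.1048, 0.2144]
tool_rot: [179.9, 0.1, 91.2]
force: [0.1, 1.1, -0.6]
grip_width: 0.0326
grasp_force: 0.0
```

Request:
servo_tool(
  series=[
    [[-0.6249,0.0128,0,0,0,0,0.6],[-0.6249,0.0128,0,0,0,0,0.6],[-0.6249,0.0128,0,0,0,0,0.6],[-0.6249,0.0128,0,0,0,0,0.6],[-0.6249,0.0128,0,0,0,0,0.6],[-0.6249,0.0128,0.15,0,0,0,0.6],[-0.6249,0.0128,0.15,0,0,0,0.6],[-0.6249,0.0128,0.15,0,0,0,0.6],[-0.6249,0.0128,0.15,0,0,0,0.6],[-0.6249,0.0128,0.15,0,0,0,0.6]],
  ],
)

```text
time_s: 9.88
tool_pos: [0.5115, -0.2858, 0.1716]
tool_rot: [179.8, 0.1, 91.8]
force: [-1.1, -0.3, 1.4]
grip_width: 0.0524
grasp_force: 0.0
```

Run:
```python
from h import *
st()
```

```text
meas [ 0.5115 -0.2858  0.1716] [1.7984e+02 8.0000e-02 9.1850e+01] F [-1.1  -0.26  1.38] tq [-0.013 -0.129 -0.006] w 0.0524 0.0 cmd [ 0.5094 -0.2873  0.17  ] [180.    0.   91.7] q [ 48.9  14.  -25.8  95.9   6.4  71.4  23.5] 9.8833
```

Request:
servo_tool(
  series=[
    [[0,0,0.12,0,0,0,0.6],[0,0,0.24,0,0,0,0.6],[0,0,0.2867,0,0,0,0.6],[0,0,0.2867,0,0,0,0.6],[0,0,0.2867,0,0,0,0.6],[0,0,0.2867,0,0,0,0.6]],
  ],
)

```text
time_s: 10.38
tool_pos: [0.5118, -0.2874, 0.0862]
tool_rot: [179.8, 0.1, 91.7]
force: [1.1, 0.4, 0.2]
grip_width: 0.0523
grasp_force: 0.0
```

Request:
servo_tool(
  series=[
    [[0,0,0,0,0,0,0],[0,0,0,0,0,0,0],[0,0,0,0,0,0,0],[0,0,0,0,0,0,0],[0,0,0,0,0,0,0],[0,0,0,0,0,0,0]],
  ],
  grip_force=45,
)

```text
time_s: 10.88
tool_pos: [0.5098, -0.2872, 0.0838]
tool_rot: [180.0, 0.0, 91.7]
force: [-0.1, -0.1, 1.5]
grip_width: 0.0238
grasp_force: 45.0
```

Run:
```python
from h import *
acc([0,0,.2867]);st()
```

```text
meas [ 0.5098 -0.2872  0.0838] [1.7999e+02 2.0000e-02 9.1690e+01] F [-0.15 -0.09  1.5 ] tq [-0.007 -0.055  0.002] w 0.0238 44.99989610631019 cmd [ 0.5094 -0.2873  0.084 ] [180.    0.   91.7] q [ 48.1  18.6 -25.1 101.1   8.8  62.2  21.8] 10.8833
```

Request:
servo_tool(
  series=[
    [[0,0,-0.05,0,0,0,0],[0,0,-0.15,0,0,0,0],[0,0,-0.28,0,0,0,0],[0,0,-0.42,0,0,0,0],[0,0,-0.5,0,0,0,0],[0,0,-0.5,0,0,0,0],[0,0,-0.5,0,0,0,0],[0,0,-0.5,0,0,0,0]],
  ],
)

```text
time_s: 11.55
tool_pos: [0.5091, -0.2868, 0.2322]
tool_rot: [-179.9, -0.1, 91.7]
force: [-0.2, 0.8, -1.5]
grip_width: 0.0238
grasp_force: 45.0
```

Run:
```python
from h import *
acc([0,0,-.5]);st()
c,Rw,o=wrist();s=eyes.read_camera('scene');np.savez('w4',Rw=Rw,o=o,**c)
M=np.array(c['mount']);Mi=np.linalg.inv(M)
def proj(p): q=(Mi@np.r_[p,1])[:3]; return c['fx']*q[0]/q[2]+c['cx'],c['fy']*q[1]/q[2]+c['cy']
print('tip proj',proj([0,0,.079]),proj([0,0,.067]))
q=rotm(s).T@(np.array([.5094,-.2873,.155])-np.array(s['origin']));u,v=s['fx']*q[0]/q[2]+s['cx'],s['fy']*q[1]/q[2]+s['cy'];print(u,v)
u,v=int(u),int(v)
a=cv2.resize(c['frame'][150:400,200:440],(480,500),interpolation=2)
b=cv2.resize(s['frame'][v-60:v+40,u-30:u+30],(300,500),interpolation=2)
save('w4',np.hstack([a,b]))
```

```text
meas [ 0.5091 -0.2868  0.2322] [-1.799e+02 -5.000e-02  9.170e+01] F [-0.16  0.84 -1.54] tq [-0.038 -0.078 -0.031] w 0.0238 44.999910718761384 cmd [ 0.5094 -0.2873  0.234 ] [180.    0.   91.7] q [ 49.3  11.9 -25.9  91.2   5.3  78.3  24.4] 11.55
tip proj (np.float64(324.0105078956528), np.float64(205.4714958351417)) (np.float64(323.99805813119167), np.float64(210.44074044163423))
240.8200313626661 136.09710071179242
```

View pics/w4.png

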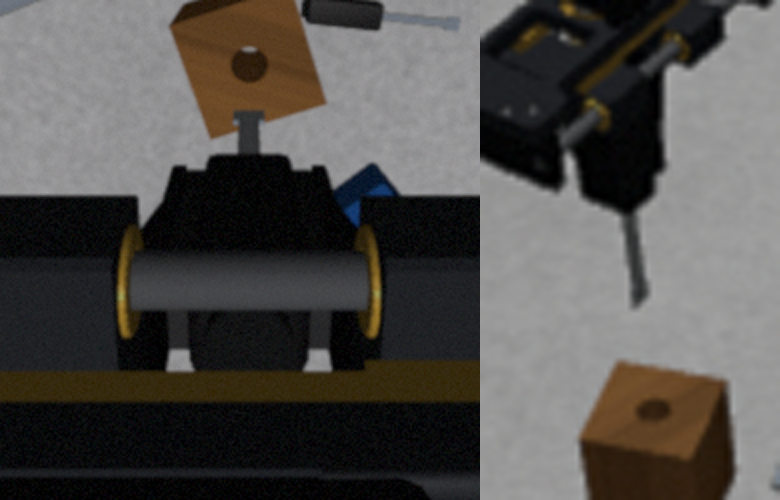

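Run:
```python
from h import *
plan([.6215,-.0257,.165],77.1)
```

```text
row [0.8605, 0.3993, 0.2299, -0.0, 0.0, 0.0811] rows>= 7.0
```

Request:
servo_tool(
  series=[
    [[0.12,0.057,0,0,0,0.0811,0],[0.24,0.114,0,0,0,0.0811,0],[0.36,0.171,0,0,0,0.0811,0],[0.48,0.228,0,0,0,0.0811,0],[0.6,0.285,0,0,0,0.0811,0],[0.72,0.342,0,0,0,0.0811,0],[0.8605,0.3993,0,0,0,0.0811,0],[0.8605,0.3993,0.1,0,0,0.0811,0],[0.8605,0.3993,0.2299,0,0,0.0811,0],[0.8605,0.3993,0.2299,0,0,0.0811,0],[0.8605,0.3993,0.2299,0,0,0.0811,0],[0.8605,0.3993,0.2299,0,0,0.0811,0]],
  ],
)

```text
time_s: 12.65
tool_pos: [0.6221, -0.0263, 0.1652]
tool_rot: [-180.0, 0.0, 77.0]
force: [1.8, 0.0, -0.4]
grip_width: 0.0237
grasp_force: 45.0
```

Request:
servo_tool(
  series=[
    [[0,0,0,0,0,0,0],[0,0,0,0,0,0,0],[0,0,0,0,0,0,0],[0,0,0,0,0,0,0]],
  ],
)

```text
time_s: 12.98
tool_pos: [0.6224, -0.0258, 0.1658]
tool_rot: [179.9, -0.0, 77.1]
force: [-0.3, 0.0, -0.1]
grip_width: 0.0236
grasp_force: 45.0
```

Run:
```python
from h import *
st()
c,Rw,o=wrist();np.savez('w5',Rw=Rw,o=o,**c);f=c['frame']
a=cv2.resize(f[50:190,230:420],(760,560),interpolation=2);save('w5',a)
g=cv2.cvtColor(f,cv2.COLOR_RGB2GRAY)
q=Rw.T@(np.array([.6349,.0328,.052])-o);u0,v0=int(c['fx']*q[0]/q[2]+c['cx']),int(c['fy']*q[1]/q[2]+c['cy']);print(u0,v0)
y0,x0=max(v0-35,0),u0-35
cr=cv2.resize(g[y0:v0+35,x0:u0+35],None,fx=4,fy=4,interpolation=2)
H=cv2.HoughCircles(cr,cv2.HOUGH_GRADIENT,1,50,param1=80,param2=12,minRadius=75,maxRadius=120)
for h in H[0][:3]:
    uv=((h[0]+.5)/4-.5+x0,(h[1]+.5)/4-.5+y0); print('hough',uv,h[2]/4,ray(c,uv,.052,Rw,o))
```

```text
meas [ 0.6224 -0.0258  0.1658] [179.89  -0.    77.06] F [-0.29  0.01 -0.14] tq [ 0.035 -0.042 -0.033] w 0.0236 44.99998501036316 cmd [ 0.6215 -0.0257  0.165 ] [180.    0.   77.1] q [ 26.7  20.  -33.2  90.7  11.4  72.6 -21.3] 12.9833
322 124
hough (np.float32(323.0), np.float32(123.0)) 26.225 [0.63560995 0.03389685 0.052     ]
```

View pics/w5.png

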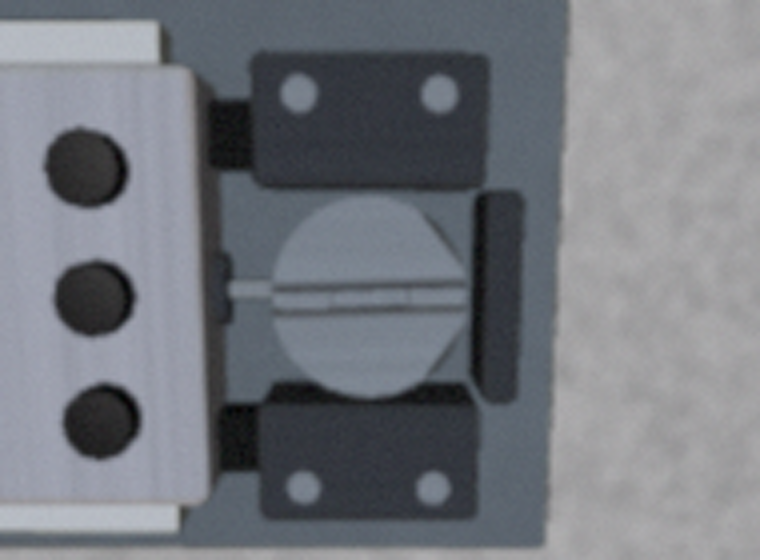

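Run:
```python
from h import *
c=dict(np.load('w5.npz'));Rw,o=c['Rw'],c['o']
g=cv2.cvtColor(c['frame'],cv2.COLOR_RGB2GRAY).astype(float)
P=[]
for u in range(301,343):
    col=g[115:132,u]; x=np.arange(0,16.01,.1); y=np.interp(x,np.arange(17),cv2.GaussianBlur(col[:,None],(1,3),0)[:,0])
    from scipy.signal import find_peaks
    pk,pr=find_peaks(-y,prominence=4)
    if len(pk)>=2:
        b=sorted(pk[np.argsort(pr['prominences'])[-2:]]); P.append((u,115+x[b[0]],115+x[b[1]]))
P=np.array(P);print(P[::5].round(1).tolist())
W=np.array([ray(c,(p[0],(p[1]+p[2])/2),.049,Rw,o)[:2] for p in P]); 
A=np.array([ray(c,(p[0],p[1]),.049,Rw,o)[:2] for p in P]);B=np.array([ray(c,(p[0],p[2]),.049,Rw,o)[:2] for p in P])
print('width',np.linalg.norm(A-B,axis=1).mean())
vx,vy,x0,y0=cv2.fitLine(W.astype(np.float32),cv2.DIST_HUBER,0,.001,.001).ravel();print('slot angle',np.rad2deg(np.arctan2(vy,vx)),x0,y0)
d=ray(c,(322.5,123.75),.052,Rw,o);n=np.array([-vy,vx]);print('disc',d,'offset of disc centre from line',(d[:2]-[x0,y0])@n, 'foot',d[:2]-n*((d[:2]-[x0,y0])@n))
for v in (50+195/4,50+398/4): print(ray(c,(322.5,v),.052,Rw,o))
print(ray(c,(230+270.5/4-.5,123.75),.052,Rw,o))
# bay edges check: lock screws
print([ray(c,(230+(a+.5)/4-.5,50+(b+.5)/4-.5),.052,Rw,o)[:2].round(4).tolist() for a,b in[(299,94),(440,94),(303,488),(433,488)]])
# own blade tip
print(g[195:215,310:338:2].astype(int))
```

```text
[[301.0, 122.0, 128.0], [306.0, 122.0, 128.0], [311.0, 121.0, 128.0], [316.0, 121.0, 127.0], [321.0, 121.0, 127.0], [326.0, 121.0, 127.0], [331.0, 121.0, 127.0], [336.0, 121.0, 127.0], [341.0, 121.0, 127.0]]
width 0.004956279693425589
slot angle -11.426465 0.6322602 0.033324752
disc [0.63506513 0.03339418 0.052     ] offset of disc centre from line 0.0006237362968513922 foot [0.63494156 0.03278281]
[0.63956256 0.05285452 0.052     ]
[0.63022267 0.01244088 0.052     ]
[0.6143973  0.03814189 0.052     ]
[[0.6298, 0.0752], [0.6573, 0.0689], [0.6113, -0.003], [0.639, -0.0094]]
[[164 167 165 162 164 159 156 154 159 162 165 166 160 167]
 [163 166 167 161 165 161 156 155 160 163 163 164 164 167]
 [164 167 166 165 165 158 153 154 163 162 162 161 160 163]
 [164 168 168 165 162 157 154 156 163 160 161 160 158 162]
 [163 167 171 164 159 158 154 154 162 165 161 161 161 162]
 [162 166 165 166 161 158 155 158 159 161 161 164 157 159]
 [163 168 164 165 162 158 156 158 159 160 161 162 162 161]
 [164 168 164 165 162 163 158 158 155 155 160 164 159 161]
 [162 164 166 164 162 161 158 154 156 158 162 166 165 163]
 [164 162 164 161 159 156 152 149 154 153 157 163 166 163]
 [158 162 160 149 116 113 112 111 113 112 114 147 166 164]
 [159 160 160 135  68  63  63  65  65  65  66 133 165 164]
 [160 161 160 131  58  56  61  55  55  54  61 129 166 163]
 [159 161 162 130  58  53  57  56  57  50  61 125 168 165]
 [159 159 159 122  75  56  55  60  56  52  73 130 169 167]
 [160 159 158 133 103  58  58  57  57  59 109 144 164 165]
 [161 163 160 146 120  62  57  56  53  60 129 151 165 164]
 [162 160 163 154 135  60  58  56  56  60 142 157 164 160]
 [164 161 164 158 146  62  59  55  58  60 156 162 164 163]
 [166 162 164 163 151  62  58  56  53  62 157 164 165 165]]
```

Run:
```python
from h import *
plan([.6347,.0328,.141],78.6)
```

```text
row [0.1999, -0.0006, 0.08, -0.0, 0.0, -0.0083] rows>= 1.5
```

Request:
servo_tool(
  series=[
    [[0.07,0,0,0,0,-0.0083,0],[0.14,0,0,0,0,-0.0083,0],[0.1999,-0.0006,0,0,0,-0.0083,0],[0.1999,-0.0006,0.03,0,0,-0.0083,0],[0.1999,-0.0006,0.08,0,0,-0.0083,0],[0.1999,-0.0006,0.08,0,0,-0.0083,0],[0.1999,-0.0006,0.08,0,0,-0.0083,0],[0.1999,-0.0006,0.08,0,0,-0.0083,0],[0.1999,-0.0006,0.08,0,0,-0.0083,0]],
  ],
)

```text
time_s: 13.78
tool_pos: [0.6356, 0.0324, 0.1414]
tool_rot: [179.9, -0.0, 78.5]
force: [0.7, -0.2, -0.3]
grip_width: 0.0237
grasp_force: 45.0
```

Run:
```python
from h import *
st()
c,Rw,o=wrist();np.savez('w6',Rw=Rw,o=o,**c);f=c['frame']
a=cv2.resize(f[150:240,264:384],(800,600),interpolation=2);save('w6',a)
```

```text
meas [0.6356 0.0324 0.1414] [179.93  -0.    78.54] F [ 0.72 -0.16 -0.29] tq [ 0.01  -0.076 -0.017] w 0.0237 44.999967464245856 cmd [0.6347 0.0328 0.141 ] [180.    0.   78.6] q [ 21.6  23.  -34.2  90.2  13.5  70.9 -26.4] 13.7833
```

View pics/w6.png

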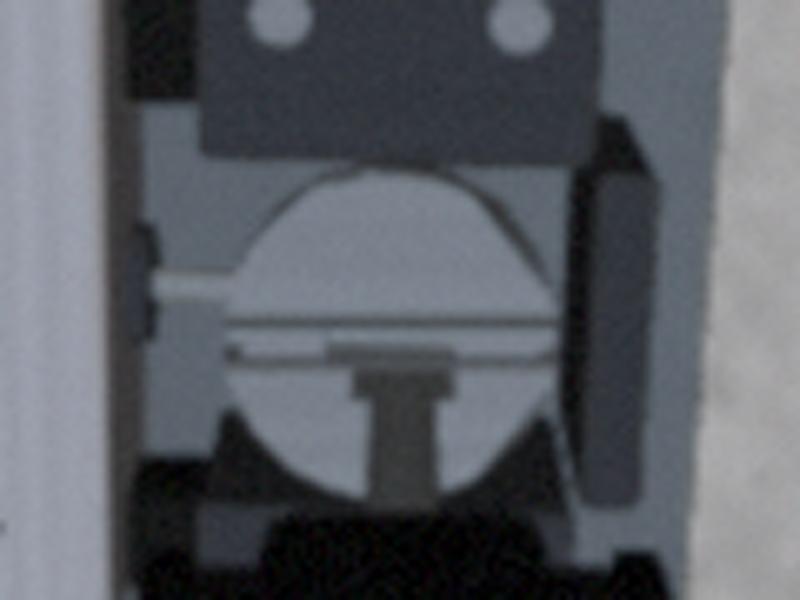

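Run:
```python
from h import *
c=dict(np.load('w6.npz'));Rw,o=c['Rw'],c['o'];px=lambda a,b:(264+(a+.5)/6.6667-.5,150+(b+.5)/6.6667-.5)
tp=np.array([.6356,.0324]); th=np.deg2rad(78.54);tx=np.array([np.cos(th),np.sin(th)]);ty=np.array([np.sin(th),-np.cos(th)])
for n,ab,z in [('discL',(225,335),.052),('discR',(560,335),.052),('top',(392,166),.052),('bot',(392,500),.052),('slotUpL',(240,324),.052),('slotUpR',(550,321),.052),('slotLoL',(240,353),.052),('slotLoR',(550,352),.052),('tip',(404,368),.0624)]:
    d=ray(c,px(*ab),z,Rw,o)[:2];print(n,d.round(4),'tool x,y mm',((d-tp)@tx*1e3).round(2),((d-tp)@ty*1e3).round(2))
```

```text
discL [0.6147 0.0382] tool x,y mm 1.5 -21.6
discR [0.6549 0.03  ] tool x,y mm 1.5 19.4
top [0.639  0.0548] tool x,y mm 22.64 -1.13
bot [0.6304 0.0129] tool x,y mm -20.13 -1.2
slotUpL [0.6168 0.0392] tool x,y mm 2.91 -19.74
slotUpR [0.654 0.032] tool x,y mm 3.29 18.14
slotLoL [0.616  0.0355] tool x,y mm -0.81 -19.82
slotLoR [0.6533 0.0281] tool x,y mm -0.69 18.22
tip [0.636 0.033] tool x,y mm 0.63 0.29
```

Request:
servo_tool(
  series=[
    [[0.004,-0.004,0,0,0,0,0],[0.004,-0.004,0.01,0,0,0,0],[0.004,-0.004,0.02,0,0,0,0],[0.004,-0.004,0.028,0,0,0,0],[0.004,-0.004,0.032,0,0,0,0],[0.004,-0.004,0.036,0,0,0,0],[0.004,-0.004,0.036,0,0,0,0],[0.004,-0.004,0.036,0,0,0,0]],
  ],
)

```text
time_s: 14.5
tool_pos: [0.6341, 0.0344, 0.1296]
tool_rot: [-180.0, 0.0, 78.6]
force: [-0.6, 0.1, -1.3]
grip_width: 0.0235
grasp_force: 45.0
```

Run:
```python
from h import *
acc([.004,-.004,.036]);st()
```

```text
meas [0.6341 0.0344 0.1296] [-1.7999e+02  1.0000e-02  7.8600e+01] F [-0.64  0.15 -1.34] tq [-0.016 -0.093  0.029] w 0.0235 44.999959291890264 cmd [0.6338 0.0342 0.1302] [180.    0.   78.6] q [ 21.3  23.5 -34.1  91.   13.8  69.7 -26.8] 14.5
```

Request:
servo_tool(
  series=[
    [[0,0,0.004,0,0,0,0],[0,0,0.008,0,0,0,0],[0,0,0.011,0,0,0,0],[0,0,0.013,0,0,0,0],[0,0,0.013,0,0,0,0]],
  ],
)

```text
time_s: 14.92
tool_pos: [0.6341, 0.0344, 0.1256]
tool_rot: [-180.0, 0.0, 78.6]
force: [-0.4, -0.3, -1.7]
grip_width: 0.0235
grasp_force: 45.0
```

Run:
```python
from h import *
acc([0,0,.013]);st()
c,Rw,o=wrist();np.savez('w7',Rw=Rw,o=o,**c);f=c['frame']
save('w7',cv2.resize(f[150:240,264:384],(800,600),interpolation=2))
```

```text
meas [0.6341 0.0344 0.1256] [-1.7999e+02  1.0000e-02  7.8590e+01] F [-0.35 -0.28 -1.73] tq [-0.07  -0.061 -0.022] w 0.0235 45.00015548430383 cmd [0.6338 0.0342 0.1263] [180.    0.   78.6] q [ 21.3  23.7 -34.   91.3  13.9  69.3 -26.8] 14.9167
```

View pics/w7.png

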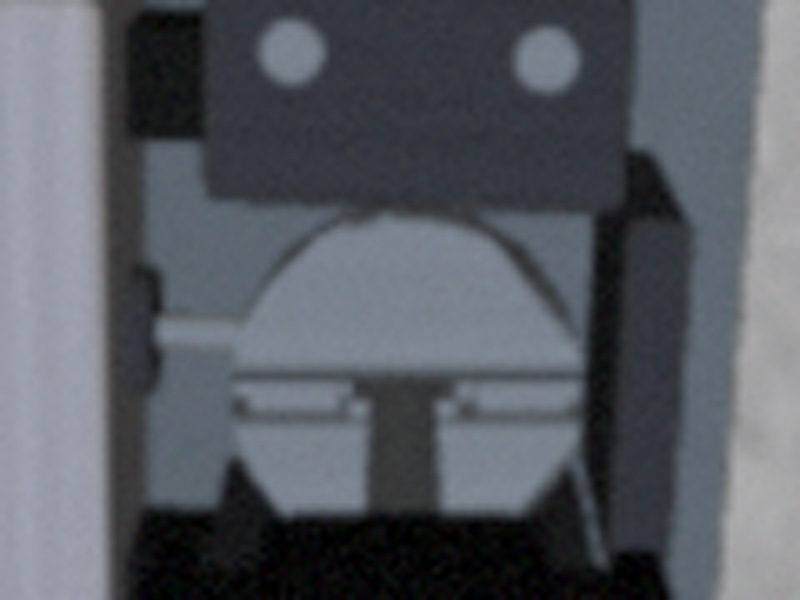

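Request:
servo_tool(
  series=[
    [[0,0,0,0,0,0.012,0],[0,0,0,0,0,0.024,0],[0,0,0,0,0,0.036,0],[0,0,0,0,0,0.048,0],[0,0,0,0,0,0.06,0],[0,0,0,0,0,0.072,0],[0,0,0,0,0,0.084,0],[0,0,0,0,0,0.096,0],[0,0,0,0,0,0.108,0],[0,0,0,0,0,0.12,0],[0,0,0,0,0,0.127,0],[0,0,0,0,0,0.127,0]],
  ],
)

```text
time_s: 15.97
tool_pos: [0.6338, 0.034, 0.1257]
tool_rot: [-180.0, 0.1, 55.7]
force: [-1.5, -0.9, -0.5]
grip_width: 0.0236
grasp_force: 45.0
```

```bash
cat >> h.py <<'E'
def tq(n=8):
    F=[]
    for _ in range(n):
        s=get_obs(); F.append(np.r_[s['force'],s['wrist_torque'],s['tool_pos'],s['tool_rot'][2],s['grip_width']]); eyes.read_camera('top')
    F=np.array(F); print('mean',F.mean(0).round(4).tolist(),'std tz',F[:,5].std().round(4),s['time_s'])
E
python3 - <<'E'
from h import *
acc([0,0,0],[0,0,.127]);st();tq()
E
```

```text
meas [0.6338 0.034  0.1257] [-1.7999e+02  7.0000e-02  5.5700e+01] F [-1.48 -0.93 -0.48] tq [-0.455  0.199  0.002] w 0.0236 45.000574621371925 cmd [0.6338 0.0342 0.1263] [180.     0.    55.74] q [ 18.4  22.9 -30.2  91.4  12.1  69.  -48.5] 15.9667
mean [-1.5436, -1.7017, -0.7407, -0.5407, 0.3144, 0.0214, 0.6339, 0.034, 0.1257, 55.7489, 0.0238] std tz 0.0146 16.3167
```

Request:
servo_tool(
  series=[
    [[-0.001,0,0,0,0,0.01,0],[-0.0013,0,0,0,0,0.02,0],[-0.0013,0,0,0,0,0.032,0],[-0.0013,0,0,0,0,0.032,0]],
  ],
)

```text
time_s: 16.7
tool_pos: [0.6338, 0.0341, 0.1257]
tool_rot: [-180.0, 0.0, 49.9]
force: [-1.4, -1.9, -1.1]
grip_width: 0.0241
grasp_force: 45.0
```

Run:
```python
from h import *
acc([-.0013,0,0],[0,0,.032]);tq()
```

```text
mean [-1.4394, -1.7096, -1.039, -0.5765, 0.3296, 0.0025, 0.6338, 0.034, 0.1257, 50.0066, 0.0237] std tz 0.0218 17.05
```

Request:
servo_tool(
  series=[
    [[0,0,0,0,0,0.01,0],[0,0,0,0,0,0.02,0],[0,0,0,0,0,0.032,0],[0,0,0,0,0,0.032,0]],
  ],
)

```text
time_s: 17.43
tool_pos: [0.6338, 0.0341, 0.1257]
tool_rot: [-180.0, 0.0, 44.2]
force: [-1.2, -1.9, -1.8]
grip_width: 0.0237
grasp_force: 45.0
```

Run:
```python
from h import *
acc([0,0,0],[0,0,.032]);tq()
```

```text
mean [-1.5207, -1.953, -1.7696, -0.5694, 0.332, 0.032, 0.6339, 0.0341, 0.1257, 44.2495, 0.0237] std tz 0.0318 17.7833
```

Request:
servo_tool(
  series=[
    [[0,0,0,0,0,0.01,0],[0,0,0,0,0,0.02,0],[0,0,0,0,0,0.025,0],[0,0,0,0,0,0.025,0]],
  ],
)

```text
time_s: 18.17
tool_pos: [0.6339, 0.0342, 0.1258]
tool_rot: [-180.0, 0.0, 39.7]
force: [-1.8, -1.3, -2.1]
grip_width: 0.0237
grasp_force: 45.0
```

Run:
```python
from h import *
acc([0,0,0],[0,0,.025]);tq(10)
```

```text
mean [-1.5127, -1.6461, -2.2606, -0.5357, 0.3603, 0.0138, 0.6339, 0.0341, 0.1258, 39.7378, 0.0237] std tz 0.0175 18.6167
```

Request:
servo_tool(
  series=[
    [[0,0,0,0,0,0.01,0],[0,0,0,0,0,0.02,0],[0,0,0,0,0,0.025,0],[0,0,0,0,0,0.025,0]],
  ],
)

```text
time_s: 19.0
tool_pos: [0.6339, 0.0342, 0.1258]
tool_rot: [180.0, 0.0, 35.2]
force: [-0.3, -1.7, -2.5]
grip_width: 0.0238
grasp_force: 45.0
```

Run:
```python
from h import *
acc([0,0,0],[0,0,.025]);tq(8)
```

```text
mean [-1.1618, -1.2831, -2.1303, -0.5173, 0.3588, 0.0363, 0.6339, 0.0342, 0.1258, 35.2389, 0.0238] std tz 0.0283 19.35
```

Request:
servo_tool(
  series=[
    [[0,0,0,0,0,0.01,0],[0,0,0,0,0,0.02,0],[0,0,0,0,0,0.025,0],[0,0,0,0,0,0.025,0]],
  ],
)

```text
time_s: 19.73
tool_pos: [0.6339, 0.0342, 0.1258]
tool_rot: [180.0, -0.0, 30.7]
force: [-0.5, -0.8, -3.4]
grip_width: 0.024
grasp_force: 45.0
```

Run:
```python
from h import *
acc([0,0,0],[0,0,.025]);tq(8)
```

```text
mean [-1.0742, -1.0495, -3.0105, -0.3948, 0.3415, 0.0381, 0.6339, 0.0342, 0.1258, 30.741, 0.0238] std tz 0.0164 20.0833
```

Request:
servo_tool(
  series=[
    [[0,0,0,0,0,0.01,0],[0,0,0,0,0,0.019,0],[0,0,0,0,0,0.019,0]],
  ],
)

```text
time_s: 20.38
tool_pos: [0.6339, 0.0342, 0.1258]
tool_rot: [180.0, -0.0, 27.3]
force: [-0.8, -0.9, -2.5]
grip_width: 0.0238
grasp_force: 45.0
```

Run:
```python
from h import *
acc([0,0,0],[0,0,.019]);tq(8)
```

```text
mean [-1.1424, -0.953, -2.7748, -0.3361, 0.3218, 0.0098, 0.6339, 0.0342, 0.1258, 27.3245, 0.0237] std tz 0.0454 20.7333
```

Request:
servo_tool(
  series=[
    [[0,0,0,0,0,0.01,0],[0,0,0,0,0,0.019,0],[0,0,0,0,0,0.019,0]],
  ],
)

```text
time_s: 21.03
tool_pos: [0.6339, 0.0342, 0.1258]
tool_rot: [180.0, -0.0, 23.8]
force: [-1.6, -1.1, -3.1]
grip_width: 0.0239
grasp_force: 45.0
```

Run:
```python
from h import *
acc([0,0,0],[0,0,.019]);tq(8)
```

```text
mean [-1.2673, -1.0977, -3.0049, -0.2812, 0.2859, 0.0196, 0.6339, 0.0342, 0.1258, 23.905, 0.0239] std tz 0.0179 21.3833
```

Request:
servo_tool(
  series=[
    [[0,0,0,0,0,0.01,0],[0,0,0,0,0,0.019,0],[0,0,0,0,0,0.019,0]],
  ],
)

```text
time_s: 21.68
tool_pos: [0.634, 0.0342, 0.1258]
tool_rot: [180.0, -0.0, 20.4]
force: [-0.8, -1.2, -3.6]
grip_width: 0.024
grasp_force: 45.0
```

Run:
```python
from h import *
acc([0,0,0],[0,0,.019]);tq(8)
```

```text
mean [-0.9009, -0.5871, -3.1064, -0.2029, 0.2429, 0.0214, 0.6339, 0.0342, 0.1258, 20.485, 0.0238] std tz 0.0408 22.0333
```

Request:
servo_tool(
  series=[
    [[0,0,0,0,0,0.01,0],[0,0,0,0,0,0.019,0],[0,0,0,0,0,0.019,0]],
  ],
)

```text
time_s: 22.33
tool_pos: [0.634, 0.0343, 0.1258]
tool_rot: [-180.0, -0.0, 17.0]
force: [-0.5, 0.2, -3.8]
grip_width: 0.0236
grasp_force: 45.0
```

Run:
```python
from h import *
acc([0,0,0],[0,0,.019]);tq(10)
c,Rw,o=wrist();np.savez('w8',Rw=Rw,o=o,**c)
for n in('w7','w8'):
    g=cv2.cvtColor(np.load(n+'.npz')['frame'],cv2.COLOR_RGB2GRAY).astype(float)
    print(n,[(g[200:216,a:a+6].mean(1)).round().astype(int).tolist() for a in(303,309,337,343)])
```

```text
mean [-0.5, -0.1246, -3.4715, -0.0866, 0.1558, 0.0371, 0.634, 0.0342, 0.1258, 17.0625, 0.0237] std tz 0.0251 22.7833
w7 [[132, 134, 134, 132, 124, 102, 82, 110, 128, 131, 129, 110, 94, 103, 124, 130], [133, 133, 132, 132, 122, 101, 81, 109, 126, 128, 126, 109, 92, 104, 123, 129], [132, 132, 134, 133, 124, 102, 82, 109, 127, 130, 128, 112, 95, 105, 124, 130], [127, 131, 134, 132, 124, 102, 81, 108, 128, 130, 126, 109, 94, 105, 124, 130]]
w8 [[122, 124, 125, 125, 126, 126, 120, 106, 84, 86, 109, 121, 122, 114, 94, 87], [122, 125, 126, 126, 125, 119, 104, 82, 85, 108, 120, 121, 112, 90, 88, 106], [116, 96, 80, 97, 116, 121, 122, 106, 88, 92, 112, 120, 122, 121, 122, 123], [93, 78, 100, 118, 121, 119, 103, 86, 94, 112, 121, 122, 122, 122, 121, 120]]
```

Request:
servo_tool(
  series=[
    [[0,0,0,0,0,0.01,0],[0,0,0,0,0,0.019,0],[0,0,0,0,0,0.019,0]],
  ],
)

```text
time_s: 23.13
tool_pos: [0.634, 0.0342, 0.1258]
tool_rot: [-180.0, -0.0, 13.6]
force: [-0.1, 0.0, -4.4]
grip_width: 0.0238
grasp_force: 45.0
```

Run:
```python
from h import *
acc([0,0,0],[0,0,.019]);tq(10)
```

```text
mean [-0.1055, -0.1662, -3.7913, 0.0053, 0.0843, 0.0179, 0.634, 0.0342, 0.1258, 13.641, 0.0237] std tz 0.0272 23.5833
```

Request:
servo_tool(
  series=[
    [[0,0,0,0,0,0.01,0],[0,0,0,0,0,0.019,0],[0,0,0,0,0,0.019,0]],
  ],
)

```text
time_s: 23.88
tool_pos: [0.634, 0.0342, 0.1259]
tool_rot: [-180.0, -0.0, 10.2]
force: [-0.1, -0.6, -3.3]
grip_width: 0.0238
grasp_force: 45.0
```

Run:
```python
from h import *
acc([0,0,0],[0,0,.019]);tq(10)
```

```text
mean [0.1172, 0.293, -3.5458, 0.0793, -0.0027, 0.0381, 0.634, 0.0342, 0.1259, 10.2197, 0.0238] std tz 0.0304 24.3333
```

Request:
servo_tool(
  series=[
    [[0,0,0,0,0,0.01,0],[0,0,0,0,0,0.019,0],[0,0,0,0,0,0.019,0]],
  ],
)

```text
time_s: 24.63
tool_pos: [0.634, 0.0342, 0.1258]
tool_rot: [180.0, -0.0, 6.7]
force: [0.6, -0.7, -4.4]
grip_width: 0.024
grasp_force: 45.0
```

Run:
```python
from h import *
acc([0,0,0],[0,0,.019]);tq(10)
c,Rw,o=wrist();np.savez('w9',Rw=Rw,o=o,**c)
g=cv2.cvtColor(c['frame'],cv2.COLOR_RGB2GRAY).astype(float)
for a in(303,309,337,343): print(g[196:216,a:a+6].mean(1).round().astype(int).tolist())
```

```text
mean [-0.06, 0.3945, -3.771, 0.1625, -0.0827, 0.0453, 0.634, 0.0342, 0.1258, 6.8002, 0.0238] std tz 0.0244 25.0833
[124, 123, 122, 122, 123, 124, 124, 126, 126, 126, 123, 112, 89, 80, 102, 118, 122, 118, 98, 85]
[123, 123, 122, 123, 124, 125, 126, 126, 126, 122, 105, 84, 85, 109, 120, 121, 115, 94, 87, 103]
[126, 126, 126, 122, 108, 86, 83, 107, 121, 123, 117, 97, 87, 100, 117, 122, 122, 122, 123, 122]
[123, 125, 120, 102, 81, 89, 112, 121, 122, 113, 92, 88, 107, 119, 122, 122, 122, 122, 121, 120]
```

Request:
servo_tool(
  series=[
    [[0,0,0,0,0,0.0065,0],[0,0,0,0,0,0.013,0],[0,0,0,0,0,0.013,0]],
  ],
)

```text
time_s: 25.43
tool_pos: [0.634, 0.0342, 0.1259]
tool_rot: [180.0, -0.0, 4.4]
force: [0.2, 0.8, -4.0]
grip_width: 0.0238
grasp_force: 45.0
```

Run:
```python
from h import *
acc([0,0,0],[0,0,.013]);tq(10)
```

```text
mean [0.4996, 0.4378, -4.1401, 0.2456, -0.1837, 0.0539, 0.634, 0.0342, 0.1259, 4.4292, 0.0239] std tz 0.0269 25.8833
```

Request:
servo_tool(
  series=[
    [[0,0,0,0,0,0.0065,0],[0,0,0,0,0,0.013,0],[0,0,0,0,0,0.013,0]],
  ],
)

```text
time_s: 26.18
tool_pos: [0.6339, 0.0341, 0.1258]
tool_rot: [180.0, -0.0, 2.0]
force: [1.2, 0.8, -3.1]
grip_width: 0.0238
grasp_force: 45.0
```

Run:
```python
from h import *
acc([0,0,0],[0,0,.013]);tq(10)
```

```text
mean [0.9495, 0.7491, -4.2579, 0.2988, -0.2423, 0.0579, 0.6339, 0.0342, 0.1258, 2.088, 0.0238] std tz 0.0283 26.6333
```

Request:
servo_tool(
  series=[
    [[0,0,0,0,0,0.008,0],[0,0,0,0,0,0.016,0],[0,0,0,0,0,0.016,0]],
  ],
)

```text
time_s: 26.93
tool_pos: [0.634, 0.0342, 0.1259]
tool_rot: [180.0, -0.0, -0.9]
force: [1.0, 0.6, -4.3]
grip_width: 0.0239
grasp_force: 45.0
```

Run:
```python
from h import *
acc([0,0,0],[0,0,.016]);tq(10)
```

```text
mean [1.1301, 1.0712, -4.1052, 0.3578, -0.2974, 0.0738, 0.6339, 0.0342, 0.1258, -0.7951, 0.0238] std tz 0.0327 27.3833
```

Request:
servo_tool(
  series=[
    [[0,0,0,0,0,0.0065,0],[0,0,0,0,0,0.013,0],[0,0,0,0,0,0.013,0]],
  ],
)

```text
time_s: 27.68
tool_pos: [0.634, 0.0341, 0.1259]
tool_rot: [180.0, -0.0, -3.2]
force: [1.6, 0.5, -4.9]
grip_width: 0.0232
grasp_force: 45.0
```

Run:
```python
from h import *
acc([0,0,0],[0,0,.013]);tq(12)
c,Rw,o=wrist();np.savez('w10',Rw=Rw,o=o,**c)
g=cv2.cvtColor(c['frame'],cv2.COLOR_RGB2GRAY).astype(float)
for a in(303,309,337,343): print(g[196:216,a:a+6].mean(1).round().astype(int).tolist())
```

```text
mean [0.9253, 1.3455, -4.456, 0.3793, -0.3562, 0.0901, 0.6339, 0.0342, 0.1258, -3.1306, 0.0238] std tz 0.0373 28.2333
[123, 124, 124, 124, 124, 125, 126, 127, 128, 128, 127, 124, 109, 88, 86, 108, 122, 124, 119, 98]
[124, 124, 124, 125, 125, 126, 128, 128, 128, 128, 116, 95, 79, 96, 117, 124, 123, 108, 90, 93]
[128, 128, 123, 107, 86, 88, 110, 122, 124, 118, 98, 88, 102, 117, 124, 124, 124, 124, 125, 124]
[125, 115, 94, 83, 100, 118, 123, 120, 106, 90, 94, 111, 122, 124, 124, 124, 124, 124, 123, 122]
```

Request:
servo_tool(
  series=[
    [[0,0,0,0,0,0.006,0],[0,0,0,0,0,0.012,0],[0,0,0,0,0,0.018,0],[0,0,0,0,0,0.018,0]],
  ],
  grip_force=58,
)

```text
time_s: 28.67
tool_pos: [0.6339, 0.0341, 0.1258]
tool_rot: [180.0, 0.0, -6.4]
force: [2.0, 1.1, -4.9]
grip_width: 0.0239
grasp_force: 58.0
```

Run:
```python
from h import *
acc([0,0,0],[0,0,.018]);tq(12)
```

```text
mean [1.4832, 1.1658, -4.276, 0.4024, -0.3907, 0.1288, 0.6339, 0.0341, 0.1258, -6.3703, 0.0237] std tz 0.0356 29.2167
```

Request:
servo_tool(
  series=[
    [[0,0,0,0,0,0.006,0],[0,0,0,0,0,0.013,0],[0,0,0,0,0,0.013,0]],
  ],
)

```text
time_s: 29.52
tool_pos: [0.6339, 0.0341, 0.1258]
tool_rot: [180.0, -0.0, -8.8]
force: [1.6, 0.2, -4.0]
grip_width: 0.024
grasp_force: 58.0
```

Run:
```python
from h import *
acc([0,0,0],[0,0,.013]);tq(14)
```

```text
mean [1.4818, 1.0606, -4.5279, 0.4039, -0.4132, 0.158, 0.6339, 0.0341, 0.1258, -8.7109, 0.0237] std tz 0.0298 30.1667
```

Request:
servo_tool(
  series=[
    [[0,0,0,0,0,0.005,0],[0,0,0,0,0,0.01,0],[0,0,0,0,0,0.01,0]],
  ],
)

```text
time_s: 30.47
tool_pos: [0.6339, 0.0341, 0.1259]
tool_rot: [180.0, -0.0, -10.6]
force: [1.0, 1.2, -4.2]
grip_width: 0.0238
grasp_force: 58.0
```

Run:
```python
from h import *
acc([0,0,0],[0,0,.01]);tq(20)
c,Rw,o=wrist();np.savez('w11',Rw=Rw,o=o,**c)
g=cv2.cvtColor(c['frame'],cv2.COLOR_RGB2GRAY).astype(float)
for a in(303,309,337,343): print(g[196:216,a:a+6].mean(1).round().astype(int).tolist())
```

```text
Traceback (most recent call last):
  File "h.py", line 39, in tq
    s=get_obs(); F.append(np.r_[s['force'],s['wrist_torque'],s['tool_pos'],s['tool_rot'][2],s['grip_width']]); eyes.read_camera('top')
                                                                                                               ~~~~~~~~~~~~~~~~^^^^^^^
ValueError: 200 camera calls are used up
```

```bash
cat > r.py <<'E'
from h import *
s=get_obs();print(np.round(s['wrist_torque'],3),np.round(s['force'],1),s['tool_rot'][2].round(2),s['time_s'])
E
python3 r.py
```

```text
[ 0.382 -0.397  0.112] [ 1.1  1.8 -4.4] -10.5 30.6667
```

Request:
servo_tool(
  series=[
    [[0,0,0,0,0,0,0]],
  ],
)

```text
time_s: 30.75
tool_pos: [0.6339, 0.0341, 0.1258]
tool_rot: [180.0, -0.0, -10.5]
force: [0.7, 0.8, -5.0]
grip_width: 0.0238
grasp_force: 58.0
```

```bash
python3 r.py
```

```text
[ 0.407 -0.463  0.141] [ 0.7  0.8 -5. ] -10.5 30.75
```

Request:
servo_tool(
  series=[
    [[0,0,0,0,0,0,0]],
  ],
)

```text
time_s: 30.83
tool_pos: [0.6339, 0.0341, 0.1258]
tool_rot: [180.0, -0.0, -10.5]
force: [1.1, 0.9, -4.8]
grip_width: 0.0238
grasp_force: 58.0
```

```bash
python3 r.py
```

```text
[ 0.455 -0.424  0.17 ] [ 1.1  0.9 -4.8] -10.5 30.8333
```

Request:
servo_tool(
  series=[
    [[0,0,0,0,0,0,0]],
  ],
)

```text
time_s: 30.92
tool_pos: [0.6339, 0.0341, 0.1258]
tool_rot: [180.0, -0.0, -10.5]
force: [2.6, 0.4, -4.1]
grip_width: 0.0239
grasp_force: 58.0
```

```bash
python3 r.py
```

```text
[ 0.372 -0.458  0.194] [ 2.6  0.4 -4.1] -10.5 30.9167
```

Request:
servo_tool(
  series=[
    [[0,0,0,0,0,0,0]],
  ],
)

```text
time_s: 31.0
tool_pos: [0.6339, 0.0341, 0.1259]
tool_rot: [180.0, -0.0, -10.5]
force: [1.9, 1.2, -4.4]
grip_width: 0.0236
grasp_force: 58.0
```

```bash
python3 r.py
```

```text
[ 0.435 -0.43   0.163] [ 1.9  1.2 -4.4] -10.5 31.0
```

Request:
servo_tool(
  series=[
    [[0,0,0,0,0,0,0]],
  ],
)

```text
time_s: 31.08
tool_pos: [0.6339, 0.0341, 0.1258]
tool_rot: [180.0, -0.0, -10.5]
force: [1.1, 1.6, -5.6]
grip_width: 0.024
grasp_force: 58.0
```

```bash
python3 r.py; python3 -c "
from h import *
st()"
```

```text
[ 0.44  -0.399  0.199] [ 1.1  1.6 -5.6] -10.51 31.0833
meas [0.6339 0.0341 0.1258] [180.    -0.   -10.51] F [ 1.07  1.58 -5.6 ] tq [ 0.44  -0.399  0.199] w 0.024 58.00708254799247 cmd [0.6335 0.0339 0.1263] [180.     0.   -10.51] q [  10.3   21.3  -19.7   91.7    7.6   68.3 -111.5] 31.0833
```

Request:
servo_tool(
  series=[
    [[0,0,0,0,0,0.004,0],[0,0,0,0,0,0.007,0],[0,0,0,0,0,0.007,0],[0,0,0,0,0,0.007,0]],
  ],
)

```text
time_s: 31.42
tool_pos: [0.6339, 0.0341, 0.1258]
tool_rot: [180.0, -0.0, -11.8]
force: [1.0, 1.6, -4.6]
grip_width: 0.0236
grasp_force: 58.0
```

```bash
python3 -c "
from h import *
acc([0,0,0],[0,0,.007])"; python3 r.py
```

```text
[ 0.416 -0.397  0.165] [ 1.   1.6 -4.6] -11.76 31.4167
```

Request:
servo_tool(
  series=[
    [[0,0,0,0,0,0,0]],
  ],
)

```text
time_s: 31.5
tool_pos: [0.6339, 0.0341, 0.1258]
tool_rot: [180.0, -0.0, -11.8]
force: [1.4, 1.3, -5.2]
grip_width: 0.0239
grasp_force: 58.0
```

```bash
python3 r.py
```

```text
[ 0.382 -0.456  0.174] [ 1.4  1.3 -5.2] -11.76 31.5
```

Request:
servo_tool(
  series=[
    [[0,0,0,0,0,0,0]],
  ],
)

```text
time_s: 31.58
tool_pos: [0.6339, 0.0341, 0.1258]
tool_rot: [180.0, 0.0, -11.8]
force: [2.4, 1.4, -4.5]
grip_width: 0.0233
grasp_force: 58.0
```

```bash
python3 r.py
```

```text
[ 0.386 -0.454  0.161] [ 2.4  1.4 -4.5] -11.76 31.5833
```

Request:
servo_tool(
  series=[
    [[0,0,0,0,0,0,0]],
  ],
)

```text
time_s: 31.67
tool_pos: [0.6339, 0.0341, 0.1258]
tool_rot: [180.0, -0.0, -11.8]
force: [1.5, 1.0, -4.4]
grip_width: 0.0236
grasp_force: 58.0
```

```bash
python3 r.py
```

```text
[ 0.424 -0.454  0.209] [ 1.5  1.  -4.4] -11.76 31.6667
```

Request:
servo_tool(
  series=[
    [[0,0,0,0,0,0,0]],
  ],
)

```text
time_s: 31.75
tool_pos: [0.6339, 0.0341, 0.1258]
tool_rot: [180.0, -0.0, -11.8]
force: [1.6, 1.7, -5.1]
grip_width: 0.0239
grasp_force: 58.0
```

```bash
python3 r.py
```

```text
[ 0.436 -0.418  0.215] [ 1.6  1.7 -5.1] -11.77 31.75
```

Request:
servo_tool(
  series=[
    [[0,0,0,0,0,0,0]],
  ],
)

```text
time_s: 31.83
tool_pos: [0.6339, 0.0341, 0.1258]
tool_rot: [180.0, 0.0, -11.8]
force: [1.1, 0.9, -4.2]
grip_width: 0.0235
grasp_force: 58.0
```

```bash
python3 r.py
```

```text
[ 0.438 -0.442  0.184] [ 1.1  0.9 -4.2] -11.77 31.8333
```

Request:
servo_tool(
  series=[
    [[0,0,0,0,0,0,0]],
  ],
)

```text
time_s: 31.92
tool_pos: [0.6339, 0.0341, 0.1259]
tool_rot: [180.0, -0.0, -11.8]
force: [0.6, 0.5, -3.7]
grip_width: 0.0241
grasp_force: 58.0
```

```bash
python3 r.py
```

```text
[ 0.437 -0.415  0.207] [ 0.6  0.5 -3.7] -11.76 31.9167
```

Request:
servo_tool(
  series=[
    [[0,0,0,0,0,0,0]],
  ],
)

```text
time_s: 32.0
tool_pos: [0.6339, 0.0341, 0.1258]
tool_rot: [180.0, 0.0, -11.8]
force: [1.6, 0.8, -4.2]
grip_width: 0.0238
grasp_force: 58.0
```

```bash
python3 r.py
```

```text
[ 0.41  -0.438  0.163] [ 1.6  0.8 -4.2] -11.77 32.0
```

Request:
servo_tool(
  series=[
    [[0,0,0,0,0,-0.015,0],[0,0,0,0,0,-0.03,0],[0,0,0,0,0,-0.045,0],[0,0,0,0,0,-0.055,0],[0,0,0,0,0,-0.055,0],[0,0,0,0,0,-0.055,0]],
  ],
)

```text
time_s: 32.5
tool_pos: [0.6339, 0.0341, 0.1259]
tool_rot: [-180.0, -0.0, -1.9]
force: [0.9, 1.4, -3.1]
grip_width: 0.0233
grasp_force: 58.0
```

```bash
python3 -c "
from h import *
acc([0,0,0],[0,0,-.055]);st()"
```

```text
meas [0.6339 0.0341 0.1259] [-180.     -0.     -1.94] F [ 0.87  1.35 -3.07] tq [ 0.399 -0.37   0.105] w 0.0233 58.00049526616931 cmd [0.6335 0.0339 0.1263] [180.     0.    -1.87] q [  11.3   21.4  -21.    91.7    8.1   68.4 -103.3] 32.5
```

Request:
servo_tool(
  series=[
    [[0,0,-0.01,0,0,0,0],[0,0,-0.02,0,0,0,0],[0,0,-0.03,0,0,0,0],[0,0,-0.03,0,0,0,0]],
  ],
)

```text
time_s: 32.83
tool_pos: [0.6344, 0.0337, 0.1364]
tool_rot: [180.0, -0.1, -1.9]
force: [0.3, -0.6, -0.3]
grip_width: 0.024
grasp_force: 58.0
```

```bash
python3 -c "
from h import *
acc([0,0,-.03]);st()
T,q=load()
plan([q[0],q[1],.235],91.7)
plan([.5094,-.2873,.235],91.7)"
```

```text
meas [0.6344 0.0337 0.1364] [ 1.7996e+02 -8.0000e-02 -1.9100e+00] F [ 0.29 -0.63 -0.32] tq [-0.003  0.024 -0.009] w 0.024 58.00004166550934 cmd [0.6335 0.0339 0.1353] [180.     0.    -1.87] q [  11.4   20.9  -21.    91.1    7.9   69.4 -103.1] 32.8333
row [0.0, 0.0, -0.3323, 0.0, 0.0, -0.5198] rows>= 13.1
row [-1.0579, -0.4454, 0.0, -0.0, 0.0, -0.0] rows>= 8.3
```

Request:
servo_tool(
  series=[
    [[0,0,-0.1,0,0,0,0],[0,0,-0.2,0,0,-0.03,0],[0,0,-0.3323,0,0,-0.065,0],[0,0,-0.3323,0,0,-0.1,0],[0,0,-0.3323,0,0,-0.135,0],[0,0,-0.3323,0,0,-0.17,0],[0,0,-0.3323,0,0,-0.205,0],[0,0,-0.3323,0,0,-0.24,0],[0,0,-0.3323,0,0,-0.26,0],[0,0,-0.3323,0,0,-0.26,0]],
  ],
)

```text
time_s: 33.67
tool_pos: [0.6338, 0.0339, 0.2349]
tool_rot: [180.0, 0.0, 45.0]
force: [-0.3, -0.1, -1.0]
grip_width: 0.0236
grasp_force: 58.0
```

```bash
python3 -c "
from h import *
json.dump(dict(T=R.from_euler('xyz',[180,0,-1.87],degrees=True).as_matrix().tolist(),p=[.6335,.0339,.1353]),open('cmd.json','w'))
acc([0,0,-.3323],[0,0,-.26]);st()
plan([.5494,-.19,.235],91.7)
plan([.5094,-.2873,.235],91.7)"
```

```text
meas [0.6338 0.0339 0.2349] [1.7999e+02 2.0000e-02 4.5000e+01] F [-0.27 -0.06 -1.01] tq [-0.027 -0.065  0.029] w 0.0236 57.9987452365458 cmd [0.6335 0.0339 0.235 ] [180.     0.    44.93] q [ 16.5  18.3 -27.8  83.7   8.6  80.1 -56.6] 33.6667
row [-0.7256, 0.3304, -0.0, -0.0, 0.0, -0.2598] rows>= 6.5
row [-0.3202, -0.1428, -0.0, -0.0, 0.0, -0.0] rows>= 2.5
```

Request:
servo_tool(
  series=[
    [[-0.1,0.045,0,0,0,-0.035,0],[-0.2,0.09,0,0,0,-0.07,0],[-0.3,0.136,0,0,0,-0.105,0],[-0.4,0.182,0,0,0,-0.14,0],[-0.5,0.228,0,0,0,-0.175,0],[-0.6,0.273,0,0,0,-0.21,0],[-0.7,0.319,0,0,0,-0.245,0],[-0.7256,0.3304,0,0,0,-0.2598,0],[-0.7256,0.3304,0,0,0,-0.2598,0],[-0.7256,0.3304,0,0,0,-0.2598,0]],
  ],
)

```text
time_s: 34.5
tool_pos: [0.5498, -0.1897, 0.2348]
tool_rot: [180.0, -0.0, 91.5]
force: [-0.9, 1.2, -0.5]
grip_width: 0.0235
grasp_force: 58.0
```

Request:
servo_tool(
  series=[
    [[-0.1,-0.045,0,0,0,0,0],[-0.2,-0.09,0,0,0,0,0],[-0.3202,-0.1428,0,0,0,0,0],[-0.3202,-0.1428,0,0,0,0,0],[-0.3202,-0.1428,0,0,0,0,0],[-0.3202,-0.1428,0,0,0,0,0],[-0.3202,-0.1428,0,0,0,0,0],[-0.3202,-0.1428,0,0,0,0,0]],
  ],
)

```text
time_s: 35.17
tool_pos: [0.5111, -0.2846, 0.2347]
tool_rot: [180.0, -0.0, 91.9]
force: [0.5, -0.1, -1.3]
grip_width: 0.0236
grasp_force: 58.0
```

```bash
python3 -c "
from h import *
st()"
```

```text
meas [ 0.5111 -0.2846  0.2347] [ 1.7997e+02 -3.0000e-02  9.1890e+01] F [ 0.51 -0.11 -1.27] tq [-0.01  -0.066  0.008] w 0.0236 57.999916076660156 cmd [ 0.5094 -0.2873  0.235 ] [180.     0.    91.69] q [ 46.   11.4 -22.4  91.1   4.4  78.3  25. ] 35.1667
```

Request:
servo_tool(
  series=[
    [[0,0,0.1,0,0,0,0],[0,0,0.2,0,0,0,0],[0,0,0.22,0,0,0,0],[0,0,0.22,0,0,0,0],[0,0,0.22,0,0,0,0],[0,0,0.22,0,0,0,0],[0,0,0.22,0,0,0,0],[0,0,0.22,0,0,0,0]],
  ],
)

```text
time_s: 35.83
tool_pos: [0.5108, -0.2874, 0.1702]
tool_rot: [179.9, 0.1, 91.7]
force: [0.1, 0.9, -0.9]
grip_width: 0.0237
grasp_force: 58.0
```

```bash
python3 -c "
from h import *
acc([0,0,.22]);st()"
```

```text
meas [ 0.5108 -0.2874  0.1702] [1.7987e+02 9.0000e-02 9.1700e+01] F [ 0.06  0.87 -0.94] tq [-0.003 -0.132  0.011] w 0.0237 58.00010338425636 cmd [ 0.5094 -0.2873  0.169 ] [180.     0.    91.69] q [ 45.9  13.7 -22.1  96.1   5.4  71.2  24.3] 35.8333
```

Request:
servo_tool(
  series=[
    [[0,0,0.04,0,0,0,0],[0,0,0.08,0,0,0,0],[0,0,0.12,0,0,0,0],[0,0,0.16,0,0,0,0],[0,0,0.2,0,0,0,0],[0,0,0.2,0,0,0,0]],
  ],
)

```text
time_s: 36.33
tool_pos: [0.5077, -0.286, 0.1046]
tool_rot: [-179.7, -0.2, 91.7]
force: [-0.4, 0.6, -1.5]
grip_width: 0.0238
grasp_force: 58.0
```

Request:
servo_tool(
  series=[
    [[0,0,0.03,0,0,0,0],[0,0,0.06,0,0,0,0],[0,0,0.075,0,0,0,0],[0,0,0.078,0,0,0,0],[0,0,0.078,0,0,0,0],[0,0,0.078,0,0,0,0]],
  ],
)

```text
time_s: 36.83
tool_pos: [0.5102, -0.2872, 0.0855]
tool_rot: [180.0, 0.0, 91.7]
force: [0.3, -0.1, -1.5]
grip_width: 0.0237
grasp_force: 58.0
```

```bash
python3 -c "
from h import *
acc([0,0,.278]);st()"
```

```text
meas [ 0.5102 -0.2872  0.0855] [1.7997e+02 3.0000e-02 9.1700e+01] F [ 0.35 -0.08 -1.47] tq [ 0.009 -0.111 -0.029] w 0.0237 58.000019900500774 cmd [ 0.5094 -0.2873  0.0856] [180.     0.    91.69] q [ 45.3  18.  -21.7 101.1   7.4  62.2  22.8] 36.8333
```

Request:
servo_tool(
  series=[
    [[0,0,0.003,0,0,0,0],[0,0,0.005,0,0,0,0],[0,0,0.005,0,0,0,0],[0,0,0.005,0,0,0,0]],
  ],
)

```text
time_s: 37.17
tool_pos: [0.51, -0.2871, 0.0839]
tool_rot: [180.0, 0.0, 91.7]
force: [0.0, 0.2, -1.1]
grip_width: 0.0236
grasp_force: 58.0
```

Request:
servo_tool(
  series=[
    [[0,0,0,0,0,0,0.45],[0,0,0,0,0,0,0.6],[0,0,0,0,0,0,0.6],[0,0,0,0,0,0,0.6],[0,0,0,0,0,0,0.6],[0,0,0,0,0,0,0.6],[0,0,0,0,0,0,0.6]],
  ],
  grip_force=20,
)

```text
time_s: 37.75
tool_pos: [0.5099, -0.2871, 0.0837]
tool_rot: [180.0, 0.0, 91.7]
force: [0.2, 0.2, -0.1]
grip_width: 0.0511
grasp_force: 0.0
```

Request:
servo_tool(
  series=[
    [[0,0,-0.05,0,0,0,0.6],[0,0,-0.12,0,0,0,0.6],[0,0,-0.2,0,0,0,0.6],[0,0,-0.3,0,0,0,0.6],[0,0,-0.4,0,0,0,0.6],[0,0,-0.5,0,0,0,0.6],[0,0,-0.5,0,0,0,0.6],[0,0,-0.5,0,0,0,0.6],[0,0,-0.5,0,0,0,0.6]],
  ],
)

```text
time_s: 38.5
tool_pos: [0.5096, -0.287, 0.2332]
tool_rot: [-180.0, -0.0, 91.7]
force: [-0.1, 0.1, 0.0]
grip_width: 0.0523
grasp_force: 0.0
```

```bash
python3 -c "
from h import *
print(env.sign_off())"
```

```text
the job is handed in; nothing more can be done
None
```

I handed the job in: the module is pushed up to the bumpers, the cam was turned clockwise to about 0.19 N m (within the firm range), and the screwdriver was released in its stand. All 200 camera calls were gone by then, so I judged the clamp and the driver's placing only from torque, force and position readings, without a final look.

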